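Fit the bearing bar and belt pulley to a rod-dryer drive head

TASK

First lay the flat bearing bar across the drive head's two standoffs, fully down with the dowels and the spindle through its holes, and let it go; then pinch the bare spindle and turn it until you feel its set-screw flat squarely against a fingertip and facing the front of the head (the side with the red switch). Fit the pulley over the spindle, hub up, set-screw square to the flat, lower it fully home on the bar and finish holding it there: still gripping the hub and pressing the pulley gently down on the bar, ready for the screw to be tightened. Leave the spool, the bottle and the hex key beside the work alone.

Things in the scene. Friction and masses are not known exactly. Their poses are not given: they have to be found in the camera images.
- head: rod-dryer drive head, fixed on the bench: base plate 150 x 152 mm, top 12 mm high, x -55 to +95; grey gearbox 60 x 62 mm, 47 high (bearing boss to 54), red switch on its front; motor lying behind. Origin: on the spindle axis at bench level; -x points to the front. Standoffs 20 mm thick, 66 high, at y -58 and +58 mm, each with an 8 mm dowel, tapered at its end, up to 82 mm
- spindle (a joint): angle of the upright spindle about z: 0 when its flat faces the head's front, growing anticlockwise from above. Turns by hand with a drag of about 0.05 N m, stays where left. Steel shaft 16 mm thick with one flat 4.5 mm from the axis, from 74 mm above the bench to the tip: a grip closed on the flat reads 12.5 mm, on the round 16 mm
- spindle_tip (a point): centre of the spindle's upper end, 122 mm above the bench; the last 5 mm taper
- spindle_flat (a point): point in the middle of the spindle's flat, 4.5 mm from the axis and 100 mm above the bench; the -x axis of this frame points out of the flat
- bar: bearing bar, loose, flat on the bench: aluminium, 32 x 148 x 12 mm (x, y, z), 0.10 to 0.20 kg. Origin: centre of its underside; length along y. Holes right through: 11 mm wide at y -58 and +58 mm for the dowels, a bronze bush of 20 mm bore in the middle for the spindle. Same either way round. On the standoffs its underside is 66 mm, its top 78 mm above the bench
- seat (a point): point on the spindle axis at the height of the standoffs' tops, 66 mm above the bench: the bar's origin comes here; axes as head
- pulley: belt pulley, loose, on the bench hub up: grey metal, 36 mm high, 0.09 to 0.18 kg; below a grooved wheel 52 mm wide, 14 high, above it a hub 30 mm wide, 22 high; bore 19 mm right through. Origin: centre of its underside. Set-screw on the hub's -x side: grip the hub by its y sides. Seated, its underside is 78 mm above the bench and the spindle stands 8 mm out of the hub
- set_screw (a point): outer end of the pulley's black set-screw (red tick above it): 15 mm from the bore's axis on the pulley's -x side, 25 mm above its underside; axes as pulley. The screw's inner tip, 5 mm wide, reaches into the bore to 6 mm from the axis: the pulley goes down only with the screw over the flat
- spool_red: bystander: spool of red thread, 33 mm wide, 38 mm high, standing behind the work; origin at its underside
- dropper: bystander: dropper bottle, 51 mm wide, 123 mm high, standing behind the work; origin at its underside
- hex_key: bystander: L-shaped black hex key, 85 x 28 mm and 5 mm thick, lying behind the work; origin at its underside
- bar_bush (a point): centre of the bronze bush at the bar's top face, 12 mm above the bar's origin: the pulley's origin comes here; axes as bar
Things that resemble listed ones, but are neither listed nor needed, are in the scene too. Leave any pink look-alike of the pulley alone.

How it is judged:
By the outcome, as a careful person would: the job done as asked, in the order asked, and still so for the second after the job is handed in, while the arm keeps its last pose, push and grip.
It also fails if it takes over 64 s, if anything falls off the work surface, if the arm or the gripper's body presses on something with over 40 N, if the wrist force passes 120 N, or if a joint passes its speed limit or range.

ROBOT

A 6-joint arm with a two-finger parallel gripper is mounted at the origin on a cart in front of the work surface, level with it; the furniture and walls round the work are solid. World frame = base frame: x ahead of the robot, y to its left, z up, the work surface at z = 0. Lengths are in m, angles in rad, forces in N, time in s.
With the tool pointing down it reaches from about 0.375 to 0.9 m from the base axis. Payload 3.1 kg.
Tool frame: the origin (TCP) lies at the very end of the fingers, on their centre line; the grasp point (between the pads) lies 19 mm behind it; z points along the fingers, y is the direction in which the jaws open and shut (so a half turn about z gives the same grasp; the last joint's range is limited). The gripper opens to 85 mm and grips with 20 to 120 N. Pads are 22 mm wide; open, the fingers measure 114 mm over their backs; the gripper's body (76 mm by 85 mm) begins 54 mm behind the grasp point. The pads swing forward as they close: fully open they stand 13 mm farther back than shut.
Start: joints at [0.955, 0.527, 1.433, -0, 1.181, -0.178], TCP at [0.265, 0.566, 0.231] pointing down, gripper open.
Joint ranges: [-3.08, 3.08], [-0.75, 2.2], [0.22, 2.44], [-1.43, 4.57], [0, 2.65], [-2.85, 2.85]. Speed limits (rad/s): [2.79, 2.79, 3.14, 3.14, 3.14, 3.14].

INTERFACE

Orientations are given as a unit quaternion [x, y, z, w].
In Python, from station import manip gives the robot as it stands. The module is installed in compiled form; this text tells all that it offers.
- The arm moves only by the tool send_rows, never from a script. Its argument "commands" is a list of rows, each an object with "delta_pos": the shift along the world's x, y, z in cm, a list of three; "yaw": the turn about the world's z in rad. A call has 1 to 10 rows; each row shifts and turns the pose as measured when the row begins; what a row does not reach is not made up. A row lasts 1/8 s, in which the tool goes at most 62.5 mm and 10.7 degrees, less where a joint would pass 70% of its speed; a pose out of reach is approached as far as the arm can. A call is refused whole if a number of a shift passes 6.25 or a number of a turn 0.188, either way. A call with a gripper value outside its range is refused whole. "grip" is the closure, from -1 (fully open) to 1 (shut), set as the call begins (left out, the last holds). The fingers move at their own pace and stop on an object; "force" is the grip in N (left out, the last holds). Time passes only in rows, so rows that do not move let the fingers close. It gives the time, the measured TCP pose, the force and the opening at its end, in the units of the state.
- manip.sense(): the state, without advancing time (a new reading comes with each control period).
- manip.snapshot(name): name is "side" or "top" or "wrist"; returns the picture (400x640x3 uint8, blue, green, red); there is no depth.
- manip.get_calibration(name): a dict with "fx", "fy", "cx", "cy" (pixels), "world_to_cam" (4x4, takes a point from world to camera coordinates); the wrist camera has in their place "mount" (4x4, takes a point from camera to tool coordinates, whose origin is the TCP and whose axes are the flange's). Camera axes: x right, y down, z forward; pixel columns grow to the right and rows downward; lengths in m; the calibration is good to about 2 mm. A picture is of the moment at which its call begins: read the wrist's pose just before it. get_calibration takes no time and is no camera call.
- manip.sign_off(): hands the job in, once; it reports no verdict.
The state is a dict: "t": time; "q": joint angles; "qd": joint speeds; "tau": joint torques, N m; "tcp_pos": TCP position; "tool_rot": TCP orientation; "force": force on the tool from outside, world axes, zero at the start; "ft_torque": the same for the moment, N m; "finger_gap": opening from 0.0 (shut) to 1.0 (fully open).
Only numpy, scipy, OpenCV 4.12 (cv2) and the standard library are available. Lean on these libraries where they do the work, as an engineer would, in place of code of your own. Each camera call takes 0.05 s, during which the arm holds its last target. There are 200 camera calls.

## Working session

There is one attempt and no reset: what is moved stays moved. The work goes in short steps, Python scripts to look and compute and a tool call to move; the robot and the scene stay as the last step left them, time stands still between calls to the robot, and variables do not carry over. Pictures are saved under pics/ and viewed, about 8 in all and at most 12, crops included, and the job is handed in when it is done.

Besides the shell and the picture viewer there is one more tool, called after "Emit:" in YAML: its name, and indented under it one key for each argument. send_rows: Moves the arm, as the interface text tells. Its arguments: {"type":"object","properties":{"commands":{"type":"array","items":{"type":"object","properties":{"delta_pos":{"type":"array","items":{"type":"number"}},"yaw":{"type":"number"}}}},"grip":{"type":"number"},"force":{"type":"number"}},"required":["commands"]}

```bash
mkdir -p pics
cat > h.py <<'E'
import numpy as np, cv2
from station import manip
from scipy.spatial.transform import Rotation as R
def ray(name,u,v):
    c=manip.get_calibration(name); 
    if name=='wrist':
        s=manip.sense(); T=np.eye(4);T[:3,:3]=R.from_quat(s['tool_rot']).as_matrix();T[:3,3]=s['tcp_pos']
        M=T@c['mount']
    else: M=np.linalg.inv(c['world_to_cam'])
    d=M[:3,:3]@np.array([(u-c['cx'])/c['fx'],(v-c['cy'])/c['fy'],1]); return M[:3,3],d
def at(name,u,v,z):
    o,d=ray(name,u,v); return o+d*(z-o[2])/d[2]
def proj(name,p):
    c=manip.get_calibration(name); q=c['world_to_cam']@np.append(p,1); return c['fx']*q[0]/q[2]+c['cx'],c['fy']*q[1]/q[2]+c['cy']
E
python3 - <<'E'
from h import *
a=manip.snapshot('top');b=manip.snapshot('side')
cv2.imwrite('pics/top.png',a);cv2.imwrite('pics/side.png',b)
print(manip.sense())
for n in('top','side'):
    c=manip.get_calibration(n);print(c['fx'],np.linalg.inv(c['world_to_cam']).round(3))
print(manip.get_calibration('wrist'))
E
```

```text
{'t': 0.1, 'q': array([ 9.54483565e-01,  5.28370989e-01,  1.43379453e+00,  2.44869534e-05,
        1.18137282e+00, -1.78484487e-01]), 'qd': array([-0.00072913, -0.00074779, -0.00200402,  0.00101108,  0.00037576,
        0.00104402]), 'tau': array([-1.20401660e-04, -4.43300807e+01, -1.78586859e+01, -2.05344636e-04,
        3.89420602e-03,  2.58455060e-05]), 'tcp_pos': array([0.26456332, 0.56553173, 0.23042634]), 'tool_rot': array([ 2.17174249e-01,  9.76132368e-01, -8.92649845e-04, -3.86951258e-04]), 'force': array([0.02098351, 0.87570331, 0.39670383]), 'ft_torque': array([ 0.03721885, -0.00610287,  0.01952873]), 'finger_gap': 0.999952767295504}
503.07889451567576 [[-0.012 -0.983  0.183  0.391]
 [-1.     0.015  0.018  0.034]
 [-0.02  -0.182 -0.983  1.362]
 [ 0.     0.     0.     1.   ]]
409.6895393250727 [[ 0.972 -0.138  0.188  0.439]
 [-0.233 -0.574  0.785 -0.697]
 [-0.001 -0.807 -0.591  0.662]
 [ 0.     0.     0.     1.   ]]
{'fx': 295.35297898147905, 'fy': 295.35297898147905, 'cx': 313.83906583975664, 'cy': 201.8576018626294, 'mount': array([[-7.45872966e-04, -9.55682076e-01, -2.94399750e-01,
         7.39450428e-02],
       [ 9.99999722e-01, -7.18215794e-04, -2.02061306e-04,
        -3.98364732e-04],
       [-1.83361821e-05, -2.94399819e-01,  9.55682346e-01,
        -1.41749492e-01],
       [ 0.00000000e+00,  0.00000000e+00,  0.00000000e+00,
         1.00000000e+00]])}
```

View pics/top.png

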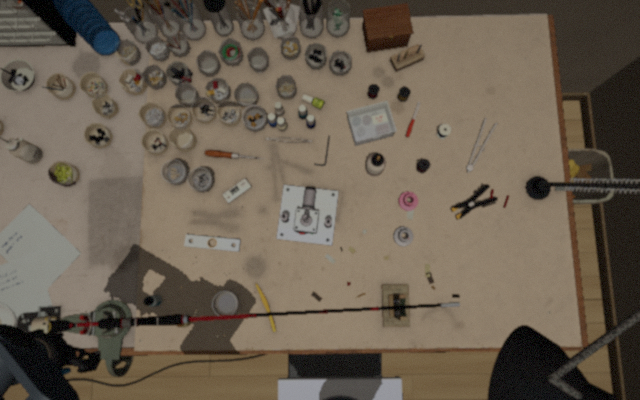

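View pics/side.png

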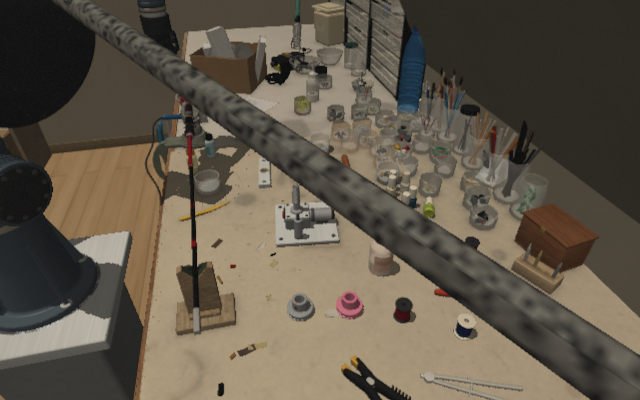

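The top view shows the bar at (212,242), the head at (307,215), the grey pulley at (403,235) and the pink look-alike at (409,201). I'll measure on an enlarged crop.

Run:
```python
from h import *
a=cv2.imread('pics/top.png')
f=lambda x0,y0,x1,y1,k:cv2.resize(a[y0:y1,x0:x1],None,fx=k,fy=k,interpolation=cv2.INTER_CUBIC)
c=f(175,175,435,260,3)
d=np.zeros((255,780,3),np.uint8)
x=f(180,225,245,257,6); y=f(270,180,345,250,4)[:255]; 
d=cv2.resize(f(275,180,345,250,1),None,fx=4,fy=4,interpolation=cv2.INTER_CUBIC)
e=f(380,185,430,250,4)
w=np.zeros((290,800,3),np.uint8); w[:192,:390]=x; w[:280,392:672]=d; 
w2=np.zeros((260,800,3),np.uint8); w2[:,:200]=e; w2[:255,210:]=cv2.resize(c,(590,255))
o=cv2.convertScaleAbs(np.vstack([w,w2]),alpha=1.5)
cv2.imwrite('pics/c1.png',o)
for n,u,v,z in [('bar',212,242,.012),('tip',307,212,.122),('headbase',307,215,.012),('pul',403,235,.036),('bar1',185,241,.012),('bar2',240,243,.012)]: print(n,at('top',u,v,z).round(4))
```

```text
bar [0.5051 0.3356 0.012 ]
tip [0.5672 0.0754 0.122 ]
headbase [0.5746 0.0792 0.012 ]
pul [ 0.5146 -0.1737  0.036 ]
bar1 [0.5088 0.4087 0.012 ]
bar2 [0.5014 0.26   0.012 ]
```

View pics/c1.png

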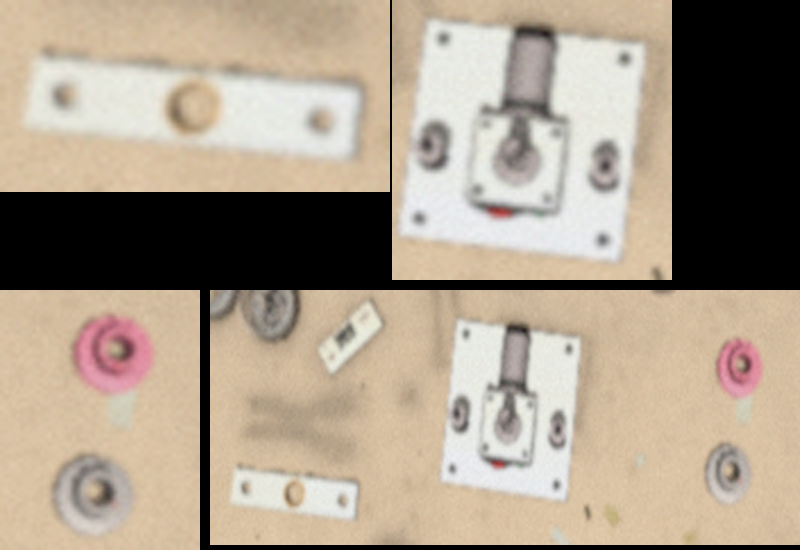

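Emit:
send_rows:
  commands:
    - {"delta_pos":[2,-2,3],"yaw":-0.17}
    - {"delta_pos":[3.2,-3.2,1],"yaw":-0.17}
    - {"delta_pos":[3.2,-3.2,0],"yaw":-0.17}
    - {"delta_pos":[3.2,-3.2,0],"yaw":-0.17}
    - {"delta_pos":[3.2,-3,-2],"yaw":-0.17}
    - {"delta_pos":[3.2,-3,-3],"yaw":-0.17}
    - {"delta_pos":[3,-3,-3],"yaw":-0.17}
    - {"delta_pos":[3,-3,-3],"yaw":-0.1}
    - {"delta_pos":[0,0,0],"yaw":0}
  grip: -1

```text
t: 1.23
tcp_pos: [0.5093, 0.3212, 0.1553]
tool_rot: [0.773, 0.634, -0.001, -0.002]
force: [-0.5, 0.8, -0.2]
finger_gap: 1.001
```

```bash
cat >> h.py <<'E'
def th():
    s=manip.sense(); M=R.from_quat(s['tool_rot']).as_matrix(); return np.arctan2(M[1,1],M[0,1])
E
python3 - <<'E'
from h import *
a=manip.snapshot('wrist');cv2.imwrite('pics/w1.png',a);print(manip.sense()['tcp_pos'],th())
c=manip.get_calibration('wrist');T=np.eye(4);s=manip.sense();T[:3,:3]=R.from_quat(s['tool_rot']).as_matrix();T[:3,3]=s['tcp_pos']
W=np.linalg.inv(T@c['mount'])
q=W@np.array([.505,.3356,.012,1]);print(q[:2]/q[2]*c['fx']+[c['cx'],c['cy']])
E
```

```text
[0.50875261 0.32262521 0.15653864] -0.1954214622010668
[307.01805934 177.29601277]
```

View pics/w1.png

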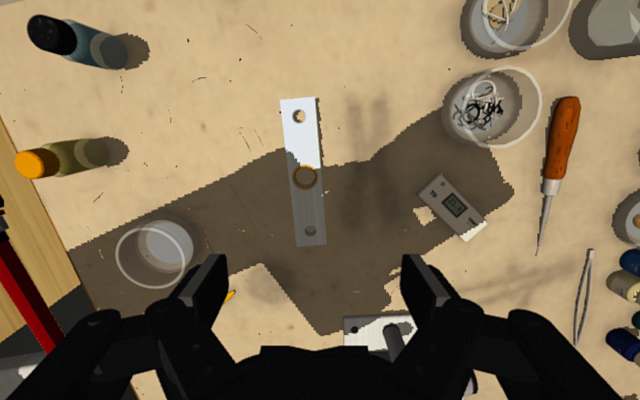

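The wrist view shows the bar's holes at (299,116) and (310,231) and its bush at (305,177).

Run:
```python
from h import *
p=[at('wrist',u,v,.012) for u,v in [(299,116),(305,177),(310,231)]]
print(np.round(p,4)); d=p[0]-p[2];print(np.linalg.norm(d),'yaw',np.arctan2(-d[0],d[1]), (p[0]+p[2])/2-manip.sense()['tcp_pos'])
q=[at('top',u,v,.082) for u,v in [(285.25,216.2),(328.25,221.25)]];print(np.round(q,4));d=q[0]-q[1];print(np.linalg.norm(d),np.arctan2(-d[0],d[1]),(q[0]+q[1])/2)
```

```text
[[0.5094 0.3941 0.012 ]
 [0.5031 0.3363 0.012 ]
 [0.4965 0.2789 0.012 ]]
0.11591119835031582 yaw -0.11144316671476955 [-0.0057904   0.01386589 -0.14453864]
[[0.5628 0.1327 0.082 ]
 [0.5481 0.0226 0.082 ]]
0.11111607270798873 -0.1320719814414853 [0.55546303 0.07764682 0.082     ]
```

Emit:
send_rows:
  commands:
    - {"delta_pos":[-0.6,1.4,-3],"yaw":0.084}
    - {"delta_pos":[0,0,-5],"yaw":0}
    - {"delta_pos":[0,0,-5],"yaw":0}
    - {"delta_pos":[0,0,-2],"yaw":0}
    - {"delta_pos":[0,0,0],"yaw":0}

```text
t: 1.9
tcp_pos: [0.5019, 0.3438, 0.0081]
tool_rot: [0.741, 0.671, 0.005, -0.001]
force: [-0.3, -0.2, -0.3]
finger_gap: 0.998
```

```bash
python3 -c "
from h import *
s=manip.sense();print(s['tcp_pos'],th(),s['force'])"
```

```text
[0.5019182  0.34379752 0.00813782] -0.09938262800491286 [-0.26907768 -0.21079008 -0.33083252]
```

Emit:
send_rows:
  commands:
    - {"delta_pos":[0.1,-0.73,-0.4],"yaw":-0.012}
    - {"delta_pos":[0,0,0],"yaw":0}

```text
t: 2.15
tcp_pos: [0.5037, 0.3378, 0.0066]
tool_rot: [0.745, 0.667, 0.007, -0.001]
force: [-0.9, 0.4, 0.2]
finger_gap: 1.0
```

Emit:
send_rows:
  commands:
    - {"delta_pos":[0,0,0],"yaw":0}
    - {"delta_pos":[0,0,0],"yaw":0}
    - {"delta_pos":[0,0,0],"yaw":0}
    - {"delta_pos":[0,0,0],"yaw":0}
    - {"delta_pos":[0,0,0],"yaw":0}
    - {"delta_pos":[0,0,0],"yaw":0}
  grip: 1
  force: 40

```text
t: 2.9
tcp_pos: [0.5052, 0.3384, 0.0094]
tool_rot: [0.745, 0.667, 0.009, -0.0]
force: [-1.1, -0.3, 1.3]
finger_gap: 0.346
```

Run:
```python
from h import *
for i in range(3):
    a=manip.snapshot('wrist');s=manip.sense();print(s['t'],s['tcp_pos'],s['q'][:3],th(),s['finger_gap'],s['force'])
cv2.imwrite('pics/w2.png',a[130:400,120:520])
```

```text
2.95 [0.50516852 0.3383675  0.00945585] [0.40368615 0.81174434 1.62791807] -0.11053932776345245 0.35001463210986683 [0.06984638 0.26114162 1.59694789]
3.0 [0.50518084 0.33836805 0.00945005] [0.40368003 0.81175662 1.62790998] -0.11053996374278303 0.3475126940872894 [-0.08673906 -1.17450791  2.14204303]
3.05 [0.50517361 0.33836273 0.0094466 ] [0.40368085 0.81176135 1.62791293] -0.11049118147729926 0.35032439787871245 [-1.10074665 -1.17505997  1.14151556]
```

View pics/w2.png

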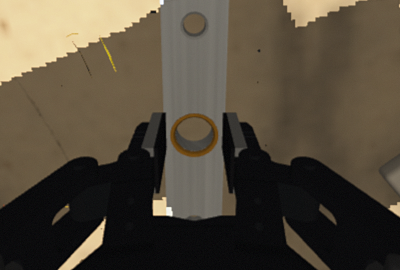

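Emit:
send_rows:
  commands:
    - {"delta_pos":[0,0,0],"yaw":0}
    - {"delta_pos":[-0.1,-0.4,-0.4],"yaw":0}
    - {"delta_pos":[0,0,-0.4],"yaw":0}
  grip: -0.1

```text
t: 3.42
tcp_pos: [0.5041, 0.3341, 0.0008]
tool_rot: [0.745, 0.667, 0.009, 0.0]
force: [-0.3, -0.3, -0.2]
finger_gap: 0.549
```

```bash
cat > st.py <<'E'
from h import *
s=manip.sense();M=R.from_quat(s['tool_rot']).as_matrix();print(round(s['t'],2),s['tcp_pos'].round(4),'th',th().round(4),'z',M[:,2].round(4),'F',s['force'].round(1),'T',s['ft_torque'].round(2),'gap',(s['finger_gap']*85).round(2),'q',s['q'].round(2))
E
python3 st.py
```

```text
Traceback (most recent call last):
  File "st.py", line 2, in <module>
    s=manip.sense();M=R.from_quat(s['tool_rot']).as_matrix();print(round(s['t'],2),s['tcp_pos'].round(4),'th',th().round(4),'z',M[:,2].round(4),'F',s['force'].round(1),'T',s['ft_torque'].round(2),'gap',(s['finger_gap']*85).round(2),'q',s['q'].round(2))
                                                                                                                                                                                                          ^^^^^^^^^^^^^^^^^^^^^^^^^^
AttributeError: 'float' object has no attribute 'round'
```

```bash
sed -i "s/(s\['finger_gap'\]\*85).round(2)/round(s['finger_gap']*85,2)/" st.py; python3 st.py
```

```text
3.42 [0.5041 0.3341 0.0008] th -0.1104 z [ 0.0137  0.0121 -0.9998] F [-0.3 -0.3 -0.2] T [ 0.03  0.02 -0.05] gap 46.66 q [0.4  0.82 1.64 0.01 0.66 0.5 ]
```

Emit:
send_rows:
  commands:
    - {"delta_pos":[0,0,0.1],"yaw":0}
    - {"delta_pos":[0,0,0],"yaw":0}
    - {"delta_pos":[0,0,0],"yaw":0}
    - {"delta_pos":[0,0,0],"yaw":0}
  grip: 1
  force: 50

```text
t: 3.92
tcp_pos: [0.504, 0.3338, 0.0014]
tool_rot: [0.745, 0.667, 0.009, -0.0]
force: [0.1, -0.3, 0.0]
finger_gap: 0.357
```

```bash
python3 st.py
```

```text
3.92 [0.504  0.3338 0.0014] th -0.1107 z [ 0.0129  0.0117 -0.9998] F [ 0.1 -0.3  0. ] T [ 0.02  0.03 -0.02] gap 30.33 q [0.4  0.82 1.64 0.01 0.66 0.5 ]
```

Emit:
send_rows:
  commands:
    - {"delta_pos":[0,0,3],"yaw":0}
    - {"delta_pos":[0,0,5],"yaw":0}
    - {"delta_pos":[0,-1,6],"yaw":0}
    - {"delta_pos":[-1,-5,4],"yaw":0}
    - {"delta_pos":[-1,-5.5,0],"yaw":0}
    - {"delta_pos":[-1,-5.5,0],"yaw":0}
    - {"delta_pos":[-1,-5.5,0],"yaw":0}
    - {"delta_pos":[-1,-4,0],"yaw":0}
    - {"delta_pos":[0,0,0],"yaw":0}
    - {"delta_pos":[0,0,0],"yaw":0}

```text
t: 5.18
tcp_pos: [0.4514, 0.064, 0.184]
tool_rot: [0.744, 0.668, 0.009, 0.002]
force: [0.8, 0.3, -2.1]
finger_gap: 0.358
```

```bash
python3 st.py
python3 - <<'E'
from h import *
a=manip.snapshot('wrist');cv2.imwrite('pics/w3.png',a)
E
python3 st.py
```

```text
5.17 [0.4514 0.064  0.184 ] th -0.1081 z [ 0.0164  0.0097 -0.9998] F [ 0.8  0.3 -2.1] T [ 0.01  0.   -0.02] gap 30.42 q [-0.11  0.37  1.91  0.02  0.85 -0.01]
5.22 [0.4513 0.0643 0.1839] th -0.1071 z [ 0.0161  0.0096 -0.9998] F [ 0.2 -0.1 -2.2] T [ 0.01 -0.04 -0.03] gap 30.22 q [-0.11  0.37  1.91  0.02  0.85 -0.02]
```

View pics/w3.png

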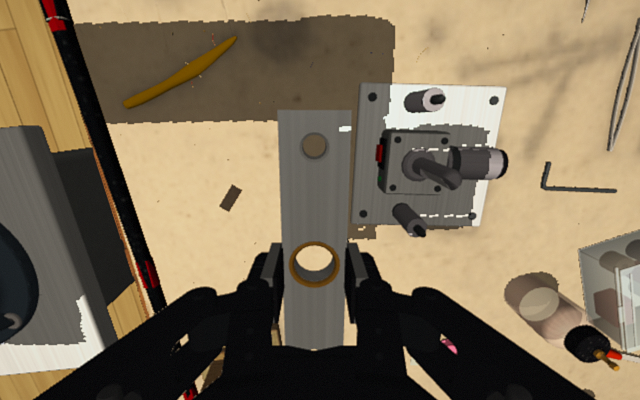

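The wrist view shows dowel tips near (438,100) and (419,231), the spindle tip near (453,178), and the held bar's hole and bush at (314,145) and (314,263). I'll enlarge it to refine these.

Run:
```python
import cv2,numpy as np
a=cv2.imread('pics/w3.png');f=lambda x,y,w,h,k:cv2.convertScaleAbs(cv2.resize(a[y:y+h,x:x+w],None,fx=k,fy=k,interpolation=cv2.INTER_CUBIC),alpha=1.8)
o=np.zeros((600,800,3),np.uint8)
A=f(390,80,80,75,5);B=f(390,155,80,45,5);C=f(390,155,80,90,6)
o[:540,:480]=C; o[:240,490:730]=f(400,80,60,60,4); o[250:590,490:790]=cv2.resize(f(270,120,90,170,2),(180,340))[:, :] if False else cv2.resize(f(270,120,90,170,2),(300,340))
cv2.imwrite('pics/c2.png',o)
```

```text
(no output)
```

View pics/c2.png

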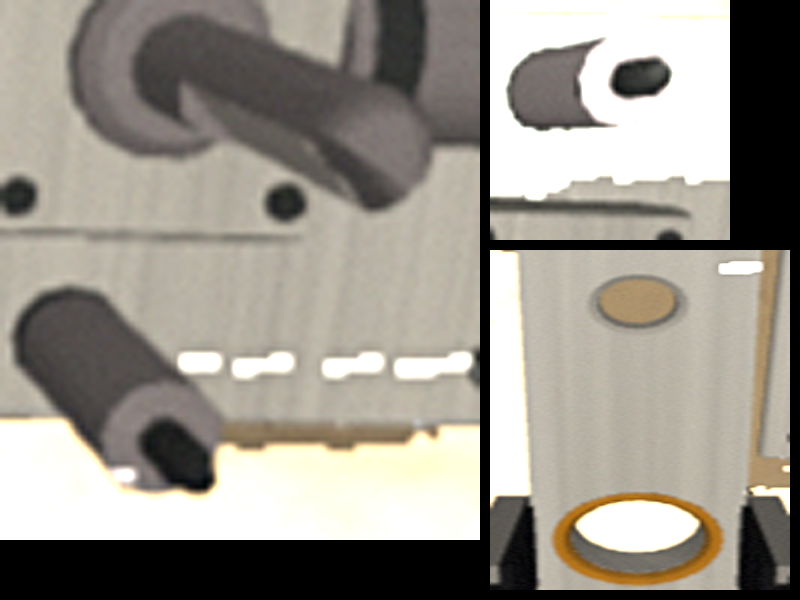

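Run:
```python
from h import *
P=lambda n,u,v,z:(print(n,at('wrist',u,v,z).round(4)),at('wrist',u,v,z))[1]
P('spin',451,179.2,.122);P('boss',417,165,.054)
a=P('R66',417.2,227.8,.066);b=P('R82',422.5,233.7,.082)
c=P('L66',434.5,100,.066);d=P('L82',440,98.75,.082)
for x,y in((c,a),(d,b)):
    print(np.linalg.norm(x-y),np.arctan2(-(x-y)[0],(x-y)[1]),(x+y)/2)
zt=manip.sense()['tcp_pos'][2]+.0106
h=P('hole',314.4,145,zt);m=P('bush',314.4,264,zt);e=h-m;print(np.linalg.norm(e),np.arctan2(-e[0],e[1]))
```

```text
spin [0.5532 0.082  0.122 ]
boss [0.5528 0.081  0.054 ]
R66 [0.5483 0.0232 0.066 ]
R82 [0.5475 0.0239 0.082 ]
L66 [0.5638 0.137  0.066 ]
L82 [0.5616 0.1375 0.082 ]
0.11488247024986407 -0.1351156701770521 [0.55605836 0.08008916 0.066     ]
0.11443119729688851 -0.12391903957322041 [0.55454633 0.08068561 0.082     ]
hole [0.4588 0.1237 0.1945]
bush [0.4525 0.0657 0.1945]
0.0583504804031043 -0.10728594317237126
```

Emit:
send_rows:
  commands:
    - {"delta_pos":[3.4,0.5,0],"yaw":-0.02}
    - {"delta_pos":[3.4,0.5,0],"yaw":0}
    - {"delta_pos":[3.4,0.5,-2],"yaw":0}
    - {"delta_pos":[0,0,-2],"yaw":0}
    - {"delta_pos":[0,0,0],"yaw":0}

```text
t: 5.85
tcp_pos: [0.5569, 0.0877, 0.1422]
tool_rot: [0.747, 0.665, 0.01, 0.002]
force: [-0.2, 1.0, -1.6]
finger_gap: 0.358
```

```bash
python3 st.py
```

```text
5.85 [0.5569 0.0877 0.1422] th -0.1168 z [ 0.0168  0.0105 -0.9998] F [-0.2  1.  -1.6] T [-0.01  0.07  0.04] gap 30.39 q [-0.05  0.56  1.68  0.01  0.88  0.06]
```

Emit:
send_rows:
  commands:
    - {"delta_pos":[-0.35,-0.8,0],"yaw":-0.012}
    - {"delta_pos":[0,0,0],"yaw":0}
    - {"delta_pos":[0,0,0],"yaw":0}

```text
t: 6.22
tcp_pos: [0.5533, 0.0805, 0.1439]
tool_rot: [0.751, 0.661, 0.011, 0.002]
force: [-0.2, 0.6, -1.9]
finger_gap: 0.36
```

```bash
python3 st.py
python3 - <<'E'
from h import *
a=manip.snapshot('wrist');cv2.imwrite('pics/w4.png',cv2.convertScaleAbs(cv2.resize(a[80:320,220:420],None,fx=2.5,fy=2.5,interpolation=cv2.INTER_CUBIC),alpha=1.6))
E
python3 st.py
```

```text
6.22 [0.5533 0.0805 0.1439] th -0.1274 z [ 0.0191  0.0102 -0.9998] F [-0.2  0.6 -1.9] T [-0.03  0.   -0.  ] gap 30.62 q [-0.06  0.55  1.7   0.01  0.87  0.06]
6.28 [0.5533 0.0805 0.1439] th -0.1275 z [ 0.019   0.0102 -0.9998] F [-0.3  0.3 -0.9] T [-0.06 -0.01 -0.02] gap 30.22 q [-0.06  0.55  1.7   0.01  0.88  0.06]
```

View pics/w4.png

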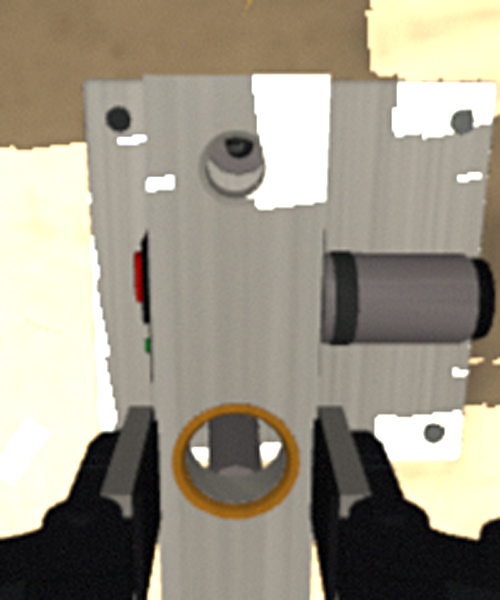

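Run:
```python
from h import *
print(at('wrist',314.8,139,.082),at('wrist',313.6,146,.1545),at('wrist',314.8,264.4,.1545))
print(at('wrist',313.6,158,.122),)
```

```text
[0.56326923 0.13654996 0.082     ] [0.56158745 0.13932913 0.1545    ] [0.55473384 0.08159987 0.1545    ]
[0.56086449 0.12950182 0.122     ]
```

Emit:
send_rows:
  commands:
    - {"delta_pos":[0.05,-0.12,-0.8],"yaw":0}
    - {"delta_pos":[0,0,-1],"yaw":0}
    - {"delta_pos":[0,0,-1],"yaw":0}
    - {"delta_pos":[0,0,0],"yaw":0}

```text
t: 6.78
tcp_pos: [0.5536, 0.0789, 0.1141]
tool_rot: [0.751, 0.66, 0.01, 0.002]
force: [-0.2, 0.2, -0.7]
finger_gap: 0.356
```

```bash
python3 st.py
```

```text
6.78 [0.5536 0.0789 0.1141] th -0.1281 z [ 0.0189  0.0102 -0.9998] F [-0.2  0.2 -0.7] T [ 0.    0.02 -0.  ] gap 30.29 q [-0.06  0.6   1.72  0.02  0.81  0.05]
```

Emit:
send_rows:
  commands:
    - {"delta_pos":[0,0,-1],"yaw":0}
    - {"delta_pos":[0,0,-1],"yaw":0}
    - {"delta_pos":[0,0,-0.6],"yaw":0}
    - {"delta_pos":[0,0,-0.5],"yaw":0}
    - {"delta_pos":[0,0,0],"yaw":0}

```text
t: 7.4
tcp_pos: [0.5537, 0.079, 0.0805]
tool_rot: [0.751, 0.66, 0.01, 0.002]
force: [-0.5, -0.4, -1.2]
finger_gap: 0.356
```

```bash
python3 st.py
```

```text
7.4 [0.5537 0.079  0.0805] th -0.128 z [ 0.0186  0.0103 -0.9998] F [-0.5 -0.4 -1.2] T [-0.05 -0.04 -0.04] gap 30.29 q [-0.06  0.65  1.74  0.02  0.74  0.05]
```

Bar bottom is about 79 mm up, so the dowels are entering with no force.

Emit:
send_rows:
  commands:
    - {"delta_pos":[0,0,-0.4],"yaw":0}
    - {"delta_pos":[0,0,-0.4],"yaw":0}
    - {"delta_pos":[0,0,-0.3],"yaw":0}
    - {"delta_pos":[0,0,-0.2],"yaw":0}
    - {"delta_pos":[0,0,0],"yaw":0}

```text
t: 8.02
tcp_pos: [0.5543, 0.079, 0.0674]
tool_rot: [0.751, 0.66, 0.011, 0.003]
force: [-0.5, -0.6, 0.6]
finger_gap: 0.36
```

```bash
python3 st.py
```

```text
8.03 [0.5543 0.079  0.0674] th -0.1279 z [ 0.0203  0.0102 -0.9997] F [-0.5 -0.6  0.6] T [-0.02  0.09 -0.01] gap 30.62 q [-0.06  0.68  1.74  0.02  0.71  0.05]
```

Emit:
send_rows:
  commands:
    - {"delta_pos":[0,0,-0.15],"yaw":0}

```text
t: 8.15
tcp_pos: [0.5544, 0.0789, 0.0673]
tool_rot: [0.751, 0.661, 0.011, 0.003]
force: [-4.4, 0.5, 17.1]
finger_gap: 0.36
```

Emit:
send_rows:
  commands:
    - {"delta_pos":[0,0,0],"yaw":0}
    - {"delta_pos":[0,0,0],"yaw":0}
    - {"delta_pos":[0,0,0],"yaw":0}
  grip: -0.3

```text
t: 8.52
tcp_pos: [0.5552, 0.0789, 0.068]
tool_rot: [0.751, 0.66, 0.012, 0.004]
force: [-0.2, 0.5, 0.4]
finger_gap: 0.652
```

```bash
python3 st.py
```

```text
8.53 [0.5552 0.0789 0.068 ] th -0.1279 z [ 0.023   0.0099 -0.9997] F [-0.2  0.5  0.4] T [ 0.03 -0.01  0.05] gap 55.39 q [-0.06  0.68  1.74  0.02  0.7   0.05]
```

Emit:
send_rows:
  commands:
    - {"delta_pos":[0,0,1.2],"yaw":0}
    - {"delta_pos":[0,0.1,1.2],"yaw":0.1}
    - {"delta_pos":[0,0,0],"yaw":0.18}
    - {"delta_pos":[0,0,0],"yaw":0.18}
    - {"delta_pos":[0,0,0],"yaw":0.09}
    - {"delta_pos":[0,0,0],"yaw":0}

```text
t: 9.28
tcp_pos: [0.5565, 0.0799, 0.0963]
tool_rot: [0.536, 0.844, 0.013, 0.002]
force: [0.4, 0.6, 0.1]
finger_gap: 0.648
```

```bash
python3 st.py
```

```text
9.28 [0.5565 0.0799 0.0963] th 0.4395 z [ 0.0178  0.0201 -0.9996] F [0.4 0.6 0.1] T [-0.07  0.01  0.01] gap 55.09 q [-0.07  0.63  1.72  0.03  0.78 -0.53]
```

Emit:
send_rows:
  commands:
    - {"delta_pos":[-0.1,0,-0.7],"yaw":-0.02}
    - {"delta_pos":[0,0,0],"yaw":0}

```text
t: 9.52
tcp_pos: [0.5555, 0.08, 0.0893]
tool_rot: [0.546, 0.838, 0.013, 0.002]
force: [0.4, 0.2, 0.4]
finger_gap: 0.65
```

Emit:
send_rows:
  commands:
    - {"delta_pos":[0,0,0],"yaw":0}
    - {"delta_pos":[0,0,0],"yaw":0}
    - {"delta_pos":[0,0,0],"yaw":0}
    - {"delta_pos":[0,0,0],"yaw":0}
    - {"delta_pos":[0,0,0],"yaw":0}
  grip: 1
  force: 40

```text
t: 10.15
tcp_pos: [0.5569, 0.0806, 0.0893]
tool_rot: [0.546, 0.838, 0.014, 0.003]
force: [2.1, 0.5, -0.1]
finger_gap: 0.143
```

```bash
python3 st.py
```

```text
10.15 [0.5569 0.0806 0.0893] th 0.4151 z [ 0.0207  0.0204 -0.9996] F [ 2.1  0.5 -0.1] T [-0.03  0.29  0.04] gap 12.16 q [-0.07  0.64  1.72  0.03  0.76 -0.5 ]
```

Emit:
send_rows:
  commands:
    - {"delta_pos":[0,0,0],"yaw":-0.1}
    - {"delta_pos":[0,0,0],"yaw":-0.1}
    - {"delta_pos":[0,0,0],"yaw":-0.1}
    - {"delta_pos":[0,0,0],"yaw":-0.1}
    - {"delta_pos":[0,0,0],"yaw":-0.1}
    - {"delta_pos":[0,0,0],"yaw":-0.04}
    - {"delta_pos":[0,0,0],"yaw":0}
  force: 50

```text
t: 11.02
tcp_pos: [0.5566, 0.0797, 0.0893]
tool_rot: [0.756, 0.655, 0.012, 0.006]
force: [2.2, 1.3, -0.7]
finger_gap: 0.145
```

```bash
python3 st.py
```

```text
11.03 [0.5566 0.0797 0.0893] th -0.1431 z [ 0.0264  0.0063 -0.9996] F [ 2.2  1.3 -0.7] T [0.32 0.23 0.03] gap 12.37 q [-0.06  0.64  1.73  0.01  0.75  0.07]
```

Emit:
send_rows:
  commands:
    - {"delta_pos":[0,0,0],"yaw":0.013}
    - {"delta_pos":[0,0,0],"yaw":0}
    - {"delta_pos":[0,0,0],"yaw":0}

```text
t: 11.4
tcp_pos: [0.5567, 0.0797, 0.0893]
tool_rot: [0.751, 0.66, 0.012, 0.006]
force: [2.2, 0.7, 1.0]
finger_gap: 0.138
```

```bash
python3 st.py
```

```text
11.4 [0.5567 0.0797 0.0893] th -0.1292 z [ 0.0262  0.0072 -0.9996] F [2.2 0.7 1. ] T [ 0.37  0.24 -0.05] gap 11.75 q [-0.06  0.64  1.73  0.01  0.75  0.06]
```

Emit:
send_rows:
  commands:
    - {"delta_pos":[0,0,0],"yaw":0}
    - {"delta_pos":[0,0,0],"yaw":0}
    - {"delta_pos":[0,0,0],"yaw":0}
    - {"delta_pos":[0,0,4],"yaw":0}
    - {"delta_pos":[0,0,5],"yaw":0}
    - {"delta_pos":[0,-3,3],"yaw":0}
    - {"delta_pos":[0,0,0],"yaw":0}
  grip: -1

```text
t: 12.28
tcp_pos: [0.5546, 0.0488, 0.2118]
tool_rot: [0.75, 0.661, 0.01, 0.006]
force: [0.3, -0.3, -0.7]
finger_gap: 1.001
```

```bash
python3 st.py
python3 - <<'E'
from h import *
a=manip.snapshot('wrist');cv2.imwrite('pics/w5raw.png',a)
c=manip.get_calibration('wrist');T=np.eye(4);s=manip.sense();T[:3,:3]=R.from_quat(s['tool_rot']).as_matrix();T[:3,3]=s['tcp_pos']
W=np.linalg.inv(T@c['mount'])
q=W@np.array([.555,.0805,.1,1]);u,v=(q[:2]/q[2]*c['fx']+[c['cx'],c['cy']]).astype(int);print(u,v)
x0=max(u-100,0);y0=max(v-75,0);print(x0,y0)
cv2.imwrite('pics/w5.png',cv2.convertScaleAbs(cv2.resize(a[y0:y0+150,x0:x0+200],None,fx=4,fy=4,interpolation=cv2.INTER_CUBIC),alpha=1.6))
E
```

```text
12.28 [0.5546 0.0488 0.2118] th -0.1265 z [ 0.023   0.0054 -0.9997] F [ 0.3 -0.3 -0.7] T [ 0.03  0.06 -0.06] gap 85.1 q [-0.12  0.45  1.64  0.01  1.02  0.  ]
307 165
207 90
```

View pics/w5.png

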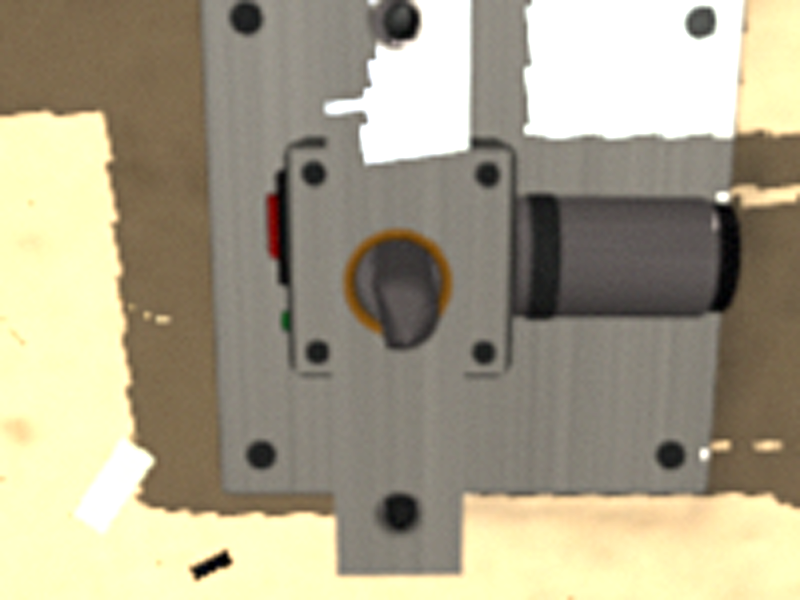

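The bar is down with both dowels through at (401,20) and (400,512) in the crop, and the flat faces the red switch. Next I'll go to the pulley.

Emit:
send_rows:
  commands:
    - {"delta_pos":[-1,-4,0],"yaw":-0.135}
    - {"delta_pos":[-1,-5,0],"yaw":-0.135}
    - {"delta_pos":[-1,-5,-1],"yaw":-0.135}
    - {"delta_pos":[-1,-4.5,-2],"yaw":-0.135}
    - {"delta_pos":[-1,-4,-2],"yaw":-0.12}
    - {"delta_pos":[0,0,0],"yaw":0}
    - {"delta_pos":[0,0,0],"yaw":0}

```text
t: 13.2
tcp_pos: [0.4964, -0.1724, 0.1493]
tool_rot: [0.927, 0.375, 0.004, -0.002]
force: [0.7, -0.1, 0.1]
finger_gap: 1.003
```

```bash
python3 st.py
python3 - <<'E'
from h import *
a=manip.snapshot('wrist');cv2.imwrite('pics/w6raw.png',a)
c=manip.get_calibration('wrist');T=np.eye(4);s=manip.sense();T[:3,:3]=R.from_quat(s['tool_rot']).as_matrix();T[:3,3]=s['tcp_pos']
W=np.linalg.inv(T@c['mount'])
q=W@np.array([.5146,-.1737,.036,1]);u,v=(q[:2]/q[2]*c['fx']+[c['cx'],c['cy']]).astype(int);print(u,v)
x0=max(u-80,0);y0=max(v-60,0);print(x0,y0)
cv2.imwrite('pics/w6.png',cv2.convertScaleAbs(cv2.resize(a[y0:y0+120,x0:x0+160],None,fx=5,fy=5,interpolation=cv2.INTER_CUBIC),alpha=1.3))
E
```

```text
13.2 [ 0.4964 -0.1724  0.1493] th -0.8016 z [ 0.006  0.006 -1.   ] F [ 0.7 -0.1  0.1] T [ 0.02 -0.05 -0.06] gap 85.21 q [-0.55  0.51  1.76  0.01  0.86  0.24]
327 186
247 126
```

View pics/w6.png

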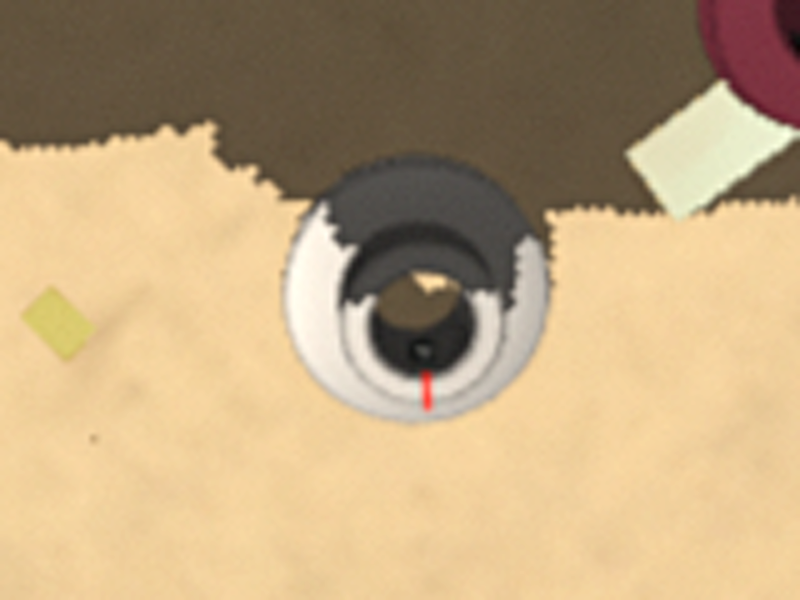

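The grey pulley's bore is centred at crop (423,321), and its red tick runs from (428,373) to (428,410).

Run:
```python
from h import *
b=at('wrist',331.6,190.2,.036)
for u,v in((332.6,200.6),(332.6,204.4),(332.6,208)):
    t=at('wrist',u,v,.036);d=b-t;y=np.arctan2(d[1],d[0]);print(t,np.linalg.norm(d),'yaw',y)
print(b,'flange ctr',at('wrist',247+416/5,126+288/5,.014),'dtcp',b-manip.sense()['tcp_pos'])
```

```text
[ 0.50810391 -0.18614582  0.036     ] 0.009742826027226486 yaw 0.8791327258548958
[ 0.50557034 -0.18868926  0.036     ] 0.013321778578056439 yaw 0.8544285772882124
[ 0.503152   -0.19111701  0.036     ] 0.01674235688476606 yaw 0.8407074260889486
[ 0.51431808 -0.17864203  0.036     ] flange ctr [ 0.51490521 -0.17793503  0.014     ] dtcp [ 0.01790968 -0.00641717 -0.11336012]
```

Emit:
send_rows:
  commands:
    - {"delta_pos":[1,-0.4,-2],"yaw":0.05}
    - {"delta_pos":[0.8,-0.2,-3],"yaw":0.04}
    - {"delta_pos":[0,0,-2.5],"yaw":0}
    - {"delta_pos":[0,0,0],"yaw":0}
  grip: -0.5

```text
t: 13.75
tcp_pos: [0.5175, -0.1725, 0.0745]
tool_rot: [0.906, 0.423, 0.005, -0.001]
force: [1.0, 0.1, 0.9]
finger_gap: 0.748
```

```bash
python3 st.py
```

```text
13.75 [ 0.5175 -0.1725  0.0745] th -0.6972 z [ 0.0091  0.0054 -0.9999] F [1.  0.1 0.9] T [-0.05 -0.02 -0.03] gap 63.54 q [-0.53  0.66  1.76  0.01  0.72  0.15]
```

Emit:
send_rows:
  commands:
    - {"delta_pos":[-0.3,-0.58,0],"yaw":-0.013}
    - {"delta_pos":[0,0,-2.5],"yaw":0}
    - {"delta_pos":[0,0,-2],"yaw":0}
    - {"delta_pos":[0,0,0],"yaw":0}

```text
t: 14.25
tcp_pos: [0.5178, -0.1788, 0.0339]
tool_rot: [0.908, 0.418, 0.008, 0.004]
force: [0.5, 0.5, -0.7]
finger_gap: 0.75
```

```bash
python3 st.py
```

```text
14.25 [ 0.5178 -0.1788  0.0339] th -0.7082 z [ 1.770e-02  2.000e-04 -9.998e-01] F [ 0.5  0.5 -0.7] T [0.01 0.02 0.  ] gap 63.71 q [-0.54  0.73  1.78  0.02  0.62  0.15]
```

Emit:
send_rows:
  commands:
    - {"delta_pos":[-0.35,0.05,-0.9],"yaw":0}
    - {"delta_pos":[0,0,-0.7],"yaw":0}
    - {"delta_pos":[0,0,0],"yaw":0}

```text
t: 14.62
tcp_pos: [0.5155, -0.1792, 0.0198]
tool_rot: [0.908, 0.418, 0.009, 0.006]
force: [-0.3, -0.5, -0.3]
finger_gap: 0.749
```

```bash
python3 st.py
```

```text
14.62 [ 0.5155 -0.1792  0.0198] th -0.7083 z [ 0.0218 -0.0023 -0.9998] F [-0.3 -0.5 -0.3] T [ 0.04 -0.02 -0.02] gap 63.64 q [-0.54  0.75  1.79  0.02  0.58  0.15]
```

Emit:
send_rows:
  commands:
    - {"delta_pos":[-0.05,0.05,-0.2],"yaw":0}
    - {"delta_pos":[0,0,0],"yaw":0}

```text
t: 14.88
tcp_pos: [0.5152, -0.1789, 0.018]
tool_rot: [0.908, 0.418, 0.01, 0.006]
force: [1.2, -0.2, -0.1]
finger_gap: 0.748
```

Emit:
send_rows:
  commands:
    - {"delta_pos":[0,0,0],"yaw":0}
    - {"delta_pos":[0,0,0],"yaw":0}
    - {"delta_pos":[0,0,0],"yaw":0}
    - {"delta_pos":[0,0,0],"yaw":0}
    - {"delta_pos":[0,0,0],"yaw":0}
  grip: 1
  force: 45

```text
t: 15.5
tcp_pos: [0.5152, -0.1788, 0.0185]
tool_rot: [0.908, 0.418, 0.01, 0.006]
force: [0.4, 0.0, 1.1]
finger_gap: 0.326
```

```bash
python3 st.py
```

```text
15.5 [ 0.5152 -0.1788  0.0185] th -0.7082 z [ 0.0225 -0.0027 -0.9997] F [0.4 0.  1.1] T [ 0.05  0.04 -0.02] gap 27.72 q [-0.54  0.75  1.79  0.02  0.58  0.15]
```

Emit:
send_rows:
  commands:
    - {"delta_pos":[0,0,3],"yaw":0}
    - {"delta_pos":[0,0,5],"yaw":0}
    - {"delta_pos":[0,0,5],"yaw":-0.15}
    - {"delta_pos":[0.7,3,2.2],"yaw":-0.15}
    - {"delta_pos":[0.7,3.7,0],"yaw":-0.15}
    - {"delta_pos":[0.7,3.7,0],"yaw":-0.15}
    - {"delta_pos":[0.7,3.7,0],"yaw":-0.15}
    - {"delta_pos":[0.7,3,0],"yaw":-0.15}
    - {"delta_pos":[0,0,0],"yaw":-0.09}
    - {"delta_pos":[0,0,0],"yaw":0}

```text
t: 16.75
tcp_pos: [0.5484, -0.0018, 0.1722]
tool_rot: [0.997, -0.081, 0.006, 0.008]
force: [-0.5, -0.1, -0.6]
finger_gap: 0.335
```

```bash
python3 st.py
```

```text
16.75 [ 0.5484 -0.0018  0.1722] th -1.7324 z [ 0.0116 -0.0169 -0.9998] F [-0.5 -0.1 -0.6] T [0.05 0.04 0.  ] gap 28.46 q [-0.2   0.5   1.69 -0.02  0.93  1.54]
```

Emit:
send_rows:
  commands:
    - {"delta_pos":[0.5,0,0],"yaw":0.033}
    - {"delta_pos":[0,0,0],"yaw":0}
    - {"delta_pos":[0,0,0],"yaw":0}

```text
t: 17.12
tcp_pos: [0.5534, -0.0027, 0.1717]
tool_rot: [0.998, -0.063, 0.006, 0.008]
force: [-0.7, -0.2, -1.5]
finger_gap: 0.334
```

```bash
python3 st.py
python3 - <<'E'
from h import *
a=manip.snapshot('wrist');cv2.imwrite('pics/w7raw.png',a)
c=manip.get_calibration('wrist');T=np.eye(4);s=manip.sense();T[:3,:3]=R.from_quat(s['tool_rot']).as_matrix();T[:3,3]=s['tcp_pos']
W=np.linalg.inv(T@c['mount'])
def pr(p):
    q=W@np.append(p,1); return q[:2]/q[2]*c['fx']+[c['cx'],c['cy']]
print(pr([.555,.0805,.122]),pr(np.array(s['tcp_pos'])+[0,0,.018]))
cv2.imwrite('pics/w7.png',cv2.convertScaleAbs(cv2.resize(a[120:320,150:410],None,fx=3,fy=3,interpolation=cv2.INTER_CUBIC),alpha=1.6))
E
```

```text
17.12 [ 0.5534 -0.0027  0.1717] th -1.696 z [ 0.0113 -0.0163 -0.9998] F [-0.7 -0.2 -1.5] T [-0.01 -0.   -0.04] gap 28.38 q [-0.2   0.51  1.68 -0.02  0.94  1.51]
[193.65455384 238.9783091 ] [312.96557657 277.74491943]
```

View pics/w7.png

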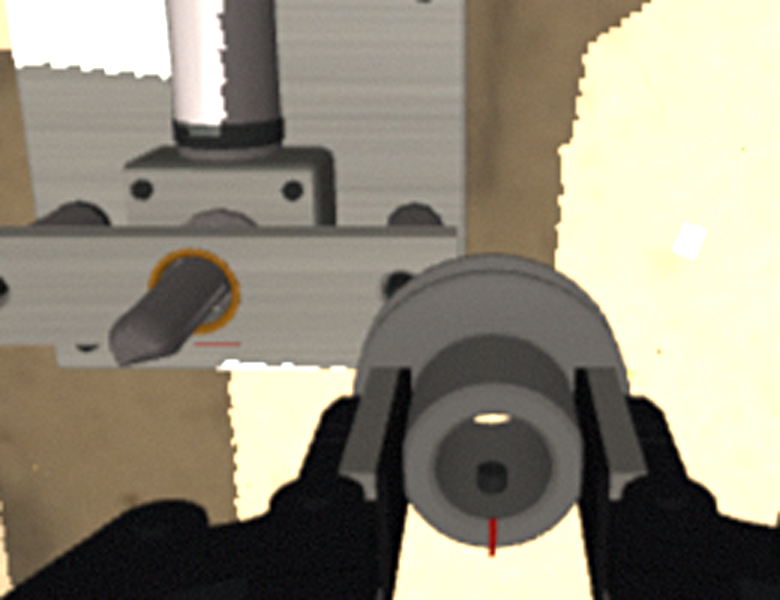

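Run:
```python
from h import *
z=manip.sense()['tcp_pos'][2]+.036-.0185
b=at('wrist',314.7,275,z);t=at('wrist',150+492/3,120+536/3,z);d=b-t
print('bore',b,'tick',np.linalg.norm(d),np.arctan2(d[1],d[0]),'bore-tcp',b-manip.sense()['tcp_pos'])
print('bush',at('wrist',150+194/3,120+290/3,.078),'tip',at('wrist',195.7,235,.122),'R dowel',at('wrist',150+400/3,120+285/3,.082))
```

```text
bore [ 0.55455481 -0.00376638  0.18925455] tick 0.013009671675494067 -0.15162587216505277 bore-tcp [ 0.00105568 -0.00097424  0.0175    ]
bush [0.55601039 0.07905577 0.078     ] tip [0.55774846 0.07837639 0.122     ] R dowel [0.55122876 0.02100049 0.082     ]
```

Emit:
send_rows:
  commands:
    - {"delta_pos":[0.05,2.8,0],"yaw":0}
    - {"delta_pos":[0.05,2.8,0],"yaw":0}
    - {"delta_pos":[0.04,2.4,0],"yaw":0}
    - {"delta_pos":[0,0,-0.8],"yaw":0}
    - {"delta_pos":[0,0,0],"yaw":0}

```text
t: 17.8
tcp_pos: [0.5551, 0.077, 0.1634]
tool_rot: [0.998, -0.064, 0.006, 0.008]
force: [-0.5, -0.5, -1.0]
finger_gap: 0.329
```

```bash
python3 st.py
```

```text
17.8 [0.5551 0.077  0.1634] th -1.6987 z [ 0.0119 -0.0171 -0.9998] F [-0.5 -0.5 -1. ] T [-0.03  0.03  0.02] gap 27.97 q [-0.05  0.53  1.67 -0.02  0.93  1.66]
```

Emit:
send_rows:
  commands:
    - {"delta_pos":[0,0.32,0],"yaw":0}
    - {"delta_pos":[0,0,-0.8],"yaw":0}
    - {"delta_pos":[0,0,-0.6],"yaw":0}
    - {"delta_pos":[0,0,0],"yaw":0}
    - {"delta_pos":[0,0,0],"yaw":0}

```text
t: 18.42
tcp_pos: [0.5552, 0.078, 0.1481]
tool_rot: [0.998, -0.065, 0.006, 0.008]
force: [1.0, 0.3, -1.5]
finger_gap: 0.332
```

```bash
python3 st.py
```

```text
18.43 [0.5552 0.078  0.1481] th -1.7018 z [ 0.0113 -0.0175 -0.9998] F [ 1.   0.3 -1.5] T [-0.    0.    0.02] gap 28.23 q [-0.05  0.55  1.68 -0.02  0.9   1.66]
```

Emit:
send_rows:
  commands:
    - {"delta_pos":[-0.03,0.22,0],"yaw":0}
    - {"delta_pos":[0,0,0],"yaw":0}
    - {"delta_pos":[0,0,0],"yaw":0}

```text
t: 18.8
tcp_pos: [0.5552, 0.0804, 0.1485]
tool_rot: [0.998, -0.065, 0.007, 0.008]
force: [-0.1, -0.8, -1.6]
finger_gap: 0.336
```

```bash
python3 st.py
```

```text
18.8 [0.5552 0.0804 0.1485] th -1.7016 z [ 0.0122 -0.0176 -0.9998] F [-0.1 -0.8 -1.6] T [0.01 0.02 0.01] gap 28.57 q [-0.05  0.55  1.68 -0.02  0.9   1.67]
```

Bottom is at 0.130. I'll descend over the tip in small steps.

Emit:
send_rows:
  commands:
    - {"delta_pos":[-0.02,0,-0.5],"yaw":0}
    - {"delta_pos":[0,0,-0.4],"yaw":0}
    - {"delta_pos":[0,0,-0.4],"yaw":0}
    - {"delta_pos":[0,0,0],"yaw":0}

```text
t: 19.3
tcp_pos: [0.5549, 0.0805, 0.1345]
tool_rot: [0.998, -0.065, 0.007, 0.008]
force: [0.9, -0.2, -1.6]
finger_gap: 0.337
```

```bash
python3 st.py
```

```text
19.3 [0.5549 0.0805 0.1345] th -1.7016 z [ 0.0121 -0.0176 -0.9998] F [ 0.9 -0.2 -1.6] T [0.01 0.01 0.03] gap 28.64 q [-0.05  0.57  1.69 -0.02  0.87  1.67]
```

Emit:
send_rows:
  commands:
    - {"delta_pos":[0,0,-0.5],"yaw":0}
    - {"delta_pos":[0,0,-0.5],"yaw":0}
    - {"delta_pos":[0,0,-0.4],"yaw":0}
    - {"delta_pos":[0,0,-0.4],"yaw":0}
    - {"delta_pos":[0,0,-0.3],"yaw":0}
    - {"delta_pos":[0,0,0],"yaw":0}

```text
t: 20.05
tcp_pos: [0.555, 0.0804, 0.1118]
tool_rot: [0.998, -0.065, 0.006, 0.008]
force: [-0.3, -0.0, -1.0]
finger_gap: 0.335
```

```bash
python3 st.py
```

```text
20.05 [0.555  0.0804 0.1118] th -1.7016 z [ 0.0118 -0.0176 -0.9998] F [-0.3 -0.  -1. ] T [-0.    0.01 -0.01] gap 28.51 q [-0.05  0.61  1.71 -0.02  0.82  1.67]
```

The screw is past the tip, over the flat, with no force. Now down to the seat at TCP z of about 0.0965.

Emit:
send_rows:
  commands:
    - {"delta_pos":[0,0,-0.5],"yaw":0}
    - {"delta_pos":[0,0,-0.5],"yaw":0}
    - {"delta_pos":[0,0,-0.3],"yaw":0}
    - {"delta_pos":[0,0,-0.1],"yaw":0}
    - {"delta_pos":[0,0,0],"yaw":0}

```text
t: 20.68
tcp_pos: [0.5551, 0.0804, 0.0968]
tool_rot: [0.998, -0.065, 0.007, 0.008]
force: [-0.7, 0.6, -1.0]
finger_gap: 0.333
```

```bash
python3 st.py
```

```text
20.68 [0.5551 0.0804 0.0968] th -1.7016 z [ 0.012  -0.0176 -0.9998] F [-0.7  0.6 -1. ] T [ 0.06  0.04 -0.01] gap 28.28 q [-0.05  0.63  1.71 -0.02  0.78  1.67]
```

Emit:
send_rows:
  commands:
    - {"delta_pos":[0,0,-0.1],"yaw":0}

```text
t: 20.8
tcp_pos: [0.5553, 0.0804, 0.0964]
tool_rot: [0.998, -0.065, 0.007, 0.008]
force: [-1.8, -0.2, 7.1]
finger_gap: 0.334
```

```bash
python3 st.py
```

```text
20.8 [0.5553 0.0804 0.0964] th -1.7016 z [ 0.0126 -0.0177 -0.9998] F [-1.8 -0.2  7.1] T [0.04 0.31 0.  ] gap 28.41 q [-0.05  0.63  1.71 -0.02  0.78  1.67]
```

```bash
python3 - <<'E'
from h import *
a=manip.snapshot('wrist');b=manip.snapshot('side')
u,v=map(int,proj('side',[.555,.08,.08]))
f=lambda a,x,y,w,h,k:cv2.convertScaleAbs(cv2.resize(a[y:y+h,x:x+w],None,fx=k,fy=k,interpolation=cv2.INTER_CUBIC),alpha=1.6)
o=np.zeros((600,800,3),np.uint8);o[:600,:390]=f(a,250,180,130,200,3);o[:480,400:800]=f(b,u-50,v-60,100,120,4)
cv2.imwrite('pics/w8.png',o)
E
python3 st.py
```

```text
20.9 [0.5553 0.0804 0.0964] th -1.7016 z [ 0.0126 -0.0177 -0.9998] F [-0.3 -0.4  2.7] T [0.02 0.19 0.02] gap 28.37 q [-0.05  0.63  1.71 -0.02  0.78  1.67]
```

View pics/w8.png

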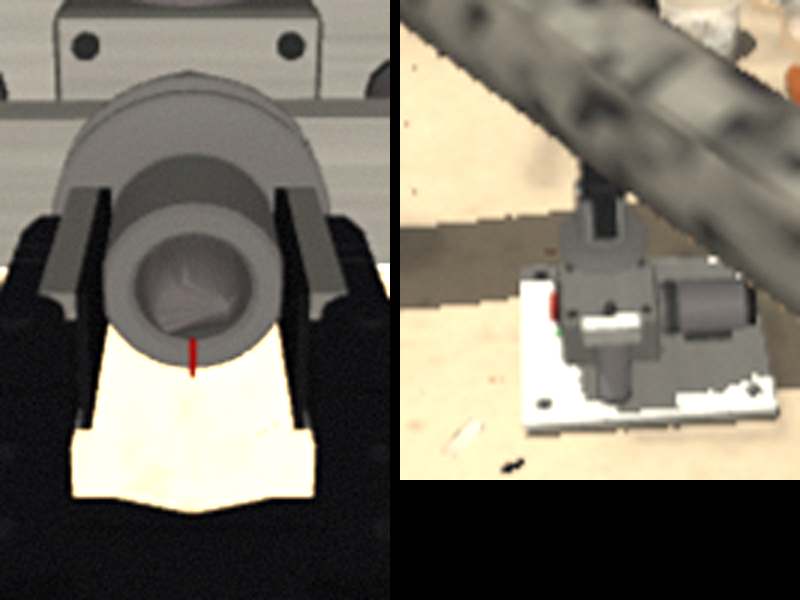

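The bore shows the spindle inside, and the tick points to the front. But the edge of the flat looks slightly tilted, from (163,333) to (237,305), so I'll check the spindle angle numerically.

Run:
```python
import cv2,numpy as np
np.set_printoptions(linewidth=250)
a=cv2.imread('pics/w8.png',0);print('w8');
print((a[222:348,126:264].reshape(42,3,46,3).mean((1,3))/1.6).astype(int))
b=cv2.imread('pics/w7raw.png',0);print('w7 x184 y205');print(b[205:245,184:232])
c=cv2.imread('pics/w5raw.png',0);print('w5 x292 y145');print(c[145:182,292:324])
```

```text
w8
[[ 42  46  56 ...  47  43  42]
 [ 50  58  65 ...  60  50  44]
 [ 60  66  67 ...  67  64  55]
 ...
 [ 75  65  70 ...  63  86 140]
 [125  77  65 ...  89 140 157]
 [155 124  79 ... 144 157 158]]
w7 x184 y205
[[ 87  89  89 ...  91  91  90]
 [ 89  91  91 ...  93  95  94]
 [ 92  91  94 ...  95  95  96]
 ...
 [ 79  80  79 ... 187 202 217]
 [ 74  73  74 ... 187 191 192]
 [ 75  75  74 ... 185 186 186]]
w5 x292 y145
[[84 81 82 ... 81 81 83]
 [84 83 81 ... 81 83 82]
 [84 82 81 ... 83 83 83]
 ...
 [84 83 82 ... 81 82 83]
 [85 85 81 ... 82 83 84]
 [85 84 81 ... 82 84 82]]
```

Run:
```python
import cv2,numpy as np
def P(n,a):
    print(n)
    for r in a: print(' '.join('%2d'%min(v,99) for v in r))
a=cv2.imread('pics/w8.png',0)
P('w8',(a[225:348,126:264].reshape(41,3,46,3).mean((1,3))/1.6).astype(int))
b=cv2.imread('pics/w7raw.png',0);P('w7 x184 y205',b[205:245,184:228])
c=cv2.imread('pics/w5raw.png',0);P('w5 x292 y145',c[145:182,292:324])
```

```text
w8
50 58 65 67 68 70 71 73 73 72 72 72 72 72 74 74 72 73 72 73 75 74 75 74 74 74 72 73 72 72 71 72 73 74 73 72 73 72 72 70 67 67 67 60 50 44
60 66 67 69 71 72 73 73 73 72 72 73 74 73 74 73 74 73 74 73 74 73 73 72 73 74 75 75 74 74 73 73 73 74 74 73 74 73 73 72 72 70 67 67 64 55
66 67 69 71 73 73 74 73 74 73 73 73 73 73 74 73 73 70 68 64 65 64 61 62 65 64 65 69 72 73 73 73 73 73 72 72 74 72 71 73 74 72 70 69 68 63
67 70 71 71 72 74 73 73 74 73 74 74 73 72 68 65 63 58 55 53 51 51 47 50 51 52 52 56 60 63 69 70 73 75 73 72 73 71 72 73 73 71 72 70 67 67
68 71 73 72 73 74 72 72 72 73 73 69 65 59 55 53 49 46 46 46 46 46 44 45 47 45 45 46 47 51 56 60 64 68 72 74 73 72 72 73 73 72 73 71 70 68
71 72 74 73 73 73 73 74 73 72 70 62 53 47 47 45 44 43 45 46 45 46 46 46 45 46 44 44 44 44 46 46 52 57 64 72 73 73 73 73 73 72 74 74 73 70
72 73 73 73 72 73 74 72 69 64 59 52 46 43 43 44 44 46 45 47 45 46 47 44 45 46 44 43 45 45 42 40 44 48 53 59 68 72 73 73 73 73 74 72 73 71
73 74 74 72 74 74 73 68 63 53 49 45 43 43 43 45 45 45 44 46 46 46 44 45 45 46 44 44 44 44 42 43 42 44 46 48 58 66 72 73 73 73 72 73
[... 12718 characters left out ...]
0 80 85 81 82 82 82 82 82 81
85 83 82 81 81 81 81 82 82 87 80 50 31 32 35 39 49 40 31 33 43 63 78 85 84 82 81 82 81 80 81 82
83 86 83 82 83 80 80 80 82 83 84 56 34 26 28 31 36 36 41 53 70 82 88 86 84 81 82 83 83 82 82 83
85 84 81 80 82 82 80 80 83 84 82 73 64 57 55 54 56 63 69 74 82 84 87 85 83 82 82 81 84 82 83 82
85 85 83 81 82 80 80 82 82 83 83 79 80 78 79 78 78 81 82 82 83 87 86 87 83 82 82 82 83 81 83 82
84 83 82 82 81 82 80 80 81 82 83 79 80 81 82 84 81 81 81 83 82 83 88 84 84 81 83 83 82 81 82 83
85 85 81 81 83 81 79 80 81 83 83 80 79 81 83 80 81 81 82 81 81 86 85 86 84 81 82 82 81 82 83 84
85 84 81 81 81 81 82 81 81 83 81 79 78 79 82 82 81 80 79 80 81 84 85 86 85 83 83 82 82 82 84 82
```

```bash
cat > fit.py <<'E'
from h import *
from scipy.optimize import least_squares
c=manip.get_calibration('wrist')
def W(p,t,z):
    z=np.array(z);z/=np.linalg.norm(z);y=np.array([np.cos(t),np.sin(t),0]);y-=z*(y@z);y/=np.linalg.norm(y)
    T=np.eye(4);T[:3,:3]=np.c_[np.cross(y,z),y,z];T[:3,3]=p;return np.linalg.inv(T@c['mount'])
def hull(w,x,y,phi,rt,zlo=.1):
    a=np.linspace(0,2*np.pi,241);P=[]
    for z,r in((zlo,8),(.117,8),(.1185,8-(8-rt)*.3),(.1202,8-(8-rt)*.64),(.122,rt)):
        px=np.maximum(r*np.cos(a),-4.5);py=r*np.sin(a)
        g=phi-.128
        P.append(np.c_[x+(px*np.cos(g)-py*np.sin(g))/1e3,y+(px*np.sin(g)+py*np.cos(g))/1e3,np.full(241,z),np.ones(241)])
    q=np.vstack(P)@w.T;uv=q[:,:2]/q[:,2:3]*c['fx']+[c['cx'],c['cy']]
    return cv2.convexHull(uv.astype(np.float32))
def fit(w,pts,lab):
    for rt in(5,5.5,6,6.5):
        best=None
        for p0 in np.radians(np.arange(-40,41,10)):
            f=lambda v:[cv2.pointPolygonTest(hull(w,.555+v[0]/1e3,.0805+v[1]/1e3,v[2],rt),(float(a),float(b)),True) for a,b in pts]
            s=least_squares(f,[0,0,p0],diff_step=1e-3,x_scale=[1,1,.1],loss='soft_l1')
            if best is None or s.cost<best.cost: best=s
        print(lab,rt,best.cost.round(3),best.x[:2].round(2),'phi deg',np.degrees(best.x[2]).round(1))
if __name__=='__main__':
    w7=W([.5534,-.0027,.1717],-1.696,[.0113,-.0163,-.9998])
    L=[(15.3,10),(13.8,13),(11.6,15),(9.6,17),(7.6,19),(5.4,21),(4,22.5),(2.8,24),(2.3,26),(2.3,28),(2.5,30),(3,32),(3.8,34),(5,35.7),(9,36),(12.5,35),(16,34),(20,33.2),(23.7,32.4),(25.5,31),(26.7,30),(27.6,28.5),(28.7,27.2)]
    fit(w7,[(a+184,b+205) for a,b in L[2:]],'w7')
    w5=W([.5546,.0488,.2118],-.1265,[.023,.0054,-.9997])
    L=[(8.7,19),(9,21),(9.5,23),(9.7,25),(10.3,27),(10.6,28.5),(11,30),(11.3,31.3),(13,32),(16,32),(18.5,31),(20.3,30),(21.8,29),(22.7,28),(23.5,26.5),(24,25),(24.4,23.5),(24.8,21.5)]
    fit(w5,[(a+292,b+145) for a,b in L],'w5')
E
python3 fit.py
```

```text
w7 5 4.796 [ 1.87 -1.35] phi deg 14.4
w7 5.5 13.984 [0.89 0.  ] phi deg 15.1
w7 6 18.605 [0. 0.] phi deg 24.7
w7 6.5 18.62 [ 0.77 -0.  ] phi deg 17.0
w5 5 13.206 [0. 0.] phi deg 0.0
w5 5.5 13.252 [0. 0.] phi deg 0.0
w5 6 13.293 [0. 0.] phi deg 0.0
w5 6.5 0.593 [1.14 1.89] phi deg 11.0
```

```bash
python3 - <<'E'
s=open('fit.py').read()
a=s.index("            s=least");b=s.index("            if best")
s=s[:a]+"            s=minimize(lambda v:np.sum(np.square(f([v[0],v[1],v[2]/10]))),[1,0,p0*10],method='Nelder-Mead',options=dict(initial_simplex=[[1,0,p0*10],[2,0,p0*10],[1,1.5,p0*10],[1,0,p0*10+1.5]]));s.cost=s.fun;s.x=s.x*[1,1,.1]\n"+s[b:]
s=s.replace("least_squares\n","minimize\n").replace("(5,5.5,6,6.5)","(5,6,6.5,7)").replace("best.cost.round(3)","round(best.cost,2)")
open('fit.py','w').write(s)
E
python3 fit.py
```

```text
w7 5 12.88 [ 2.11 -1.4 ] phi deg 12.9
w7 6 9.44 [ 2.58 -1.87] phi deg 10.5
w7 6.5 7.48 [ 2.82 -2.22] phi deg 10.7
w7 7 4.74 [ 3.05 -2.69] phi deg 12.2
w5 5 1.04 [1.11 1.86] phi deg 11.0
w5 6 1.17 [1.13 1.87] phi deg 11.1
w5 6.5 1.22 [1.14 1.88] phi deg 11.1
w5 7 1.2 [1.14 1.88] phi deg 11.5
```

The fits give a spindle angle of roughly +11° to +15°. The grip reading also runs about 1.7 mm low from finger flex (bar 30.3 for 32, hub 28.3 for 30). So the pinch reading of 12.1 means about 13.8, which is not square. I'll take the pulley off, set it aside and redo the pinch.

Emit:
send_rows:
  commands:
    - {"delta_pos":[0,0,1.5],"yaw":0}
    - {"delta_pos":[0,0,3],"yaw":0}
    - {"delta_pos":[0,0,3],"yaw":0}
    - {"delta_pos":[-0.5,-4,0],"yaw":0}
    - {"delta_pos":[-0.5,-5,0],"yaw":0}
    - {"delta_pos":[-0.5,-5,0],"yaw":0}
    - {"delta_pos":[-0.5,-4.5,-3],"yaw":0}
    - {"delta_pos":[-0.5,-3.5,-4],"yaw":0}
    - {"delta_pos":[0,0,-4],"yaw":0}
    - {"delta_pos":[0,0,0],"yaw":0}

```text
t: 22.15
tcp_pos: [0.5337, -0.1473, 0.0715]
tool_rot: [0.998, -0.064, 0.015, 0.01]
force: [-0.5, -0.3, -1.3]
finger_gap: 0.332
```

```bash
python3 st.py
```

```text
22.15 [ 0.5337 -0.1473  0.0715] th -1.6997 z [ 0.0294 -0.0229 -0.9993] F [-0.5 -0.3 -1.3] T [0.05 0.03 0.04] gap 28.19 q [-0.47  0.66  1.76 -0.01  0.68  1.24]
```

Emit:
send_rows:
  commands:
    - {"delta_pos":[0,0,-1.8],"yaw":0}
    - {"delta_pos":[0,0,-1.8],"yaw":0}
    - {"delta_pos":[0,0,-1],"yaw":0}
    - {"delta_pos":[0,0,-0.4],"yaw":0}
    - {"delta_pos":[0,0,0],"yaw":0}

```text
t: 22.78
tcp_pos: [0.538, -0.1469, 0.0246]
tool_rot: [0.998, -0.062, 0.02, 0.012]
force: [-0.3, -0.4, -1.9]
finger_gap: 0.335
```

```bash
python3 st.py
```

```text
22.77 [ 0.538  -0.1469  0.0246] th -1.696 z [ 0.0387 -0.0273 -0.9989] F [-0.3 -0.4 -1.9] T [-0.02  0.02  0.  ] gap 28.44 q [-0.46  0.75  1.78 -0.01  0.57  1.24]
```

Emit:
send_rows:
  commands:
    - {"delta_pos":[0,0,-0.4],"yaw":0}
    - {"delta_pos":[0,0,-0.2],"yaw":0}
    - {"delta_pos":[0,0,-0.1],"yaw":0}

```text
t: 23.15
tcp_pos: [0.5392, -0.1472, 0.0189]
tool_rot: [0.998, -0.062, 0.022, 0.013]
force: [-0.3, 1.1, 4.0]
finger_gap: 0.332
```

```bash
python3 st.py
```

```text
23.15 [ 0.5392 -0.1472  0.0189] th -1.696 z [ 0.0418 -0.0286 -0.9987] F [-0.3  1.1  4. ] T [ 0.26  0.1  -0.02] gap 28.23 q [-0.46  0.76  1.78 -0.01  0.56  1.24]
```

Emit:
send_rows:
  commands:
    - {"delta_pos":[0,0,0],"yaw":0}
    - {"delta_pos":[0,0,0],"yaw":0}
    - {"delta_pos":[0,0,0],"yaw":0}
    - {"delta_pos":[0,0,0],"yaw":0}
  grip: -0.6

```text
t: 23.65
tcp_pos: [0.5396, -0.1476, 0.0193]
tool_rot: [0.998, -0.062, 0.022, 0.013]
force: [-0.3, 0.4, -0.2]
finger_gap: 0.802
```

```bash
python3 st.py
```

```text
23.65 [ 0.5396 -0.1476  0.0193] th -1.696 z [ 0.0428 -0.0292 -0.9987] F [-0.3  0.4 -0.2] T [ 0.03 -0.    0.01] gap 68.16 q [-0.46  0.76  1.78 -0.01  0.56  1.24]
```

Emit:
send_rows:
  commands:
    - {"delta_pos":[0,0,2],"yaw":0}
    - {"delta_pos":[0,0,4.5],"yaw":0}
    - {"delta_pos":[0,0,4.5],"yaw":0.18}
    - {"delta_pos":[0,0,4],"yaw":0.18}
    - {"delta_pos":[0.3,4,0],"yaw":0.18}
    - {"delta_pos":[0.3,4,0],"yaw":0.18}
    - {"delta_pos":[0.3,4,0],"yaw":0.18}
    - {"delta_pos":[0.3,4,0],"yaw":0.18}
    - {"delta_pos":[0.3,4,0],"yaw":0.18}
    - {"delta_pos":[0,2.8,0],"yaw":0.18}

```text
t: 24.9
tcp_pos: [0.554, 0.0847, 0.1745]
tool_rot: [0.778, 0.628, 0.027, -0.002]
force: [0.6, -0.2, -1.2]
finger_gap: 0.797
```

Emit:
send_rows:
  commands:
    - {"delta_pos":[0,0,0],"yaw":0.18}
    - {"delta_pos":[0,0,0],"yaw":0.18}
    - {"delta_pos":[0,0,0],"yaw":0}

```text
t: 25.28
tcp_pos: [0.5528, 0.0878, 0.1742]
tool_rot: [0.648, 0.761, 0.026, -0.008]
force: [0.0, -0.1, -0.7]
finger_gap: 0.801
```

```bash
python3 st.py
```

```text
25.27 [0.5528 0.0878 0.1742] th 0.1595 z [ 0.0212  0.0491 -0.9986] F [ 0.  -0.1 -0.7] T [-0.    0.02 -0.02] gap 68.08 q [-0.07  0.51  1.68  0.06  0.94 -0.27]
```

Emit:
send_rows:
  commands:
    - {"delta_pos":[0.2,-0.7,0],"yaw":-0.05}
    - {"delta_pos":[0,0,-2],"yaw":0}
    - {"delta_pos":[0,0,-2],"yaw":0}
    - {"delta_pos":[0,0,-2],"yaw":0}
    - {"delta_pos":[0,0,-1.5],"yaw":0}
    - {"delta_pos":[0,0,0],"yaw":0}

```text
t: 26.02
tcp_pos: [0.5548, 0.0796, 0.0976]
tool_rot: [0.675, 0.738, 0.026, -0.006]
force: [-0.5, 0.0, -0.5]
finger_gap: 0.803
```

```bash
python3 st.py
```

```text
26.02 [0.5548 0.0796 0.0976] th 0.0887 z [ 0.0259  0.0472 -0.9985] F [-0.5  0.  -0.5] T [-0.03 -0.01  0.02] gap 68.26 q [-0.08  0.62  1.73  0.07  0.76 -0.22]
```

Emit:
send_rows:
  commands:
    - {"delta_pos":[0.1,0,-0.7],"yaw":0}
    - {"delta_pos":[0,0,0],"yaw":0}

```text
t: 26.28
tcp_pos: [0.5567, 0.0795, 0.0911]
tool_rot: [0.675, 0.737, 0.027, -0.006]
force: [0.7, -1.0, 0.2]
finger_gap: 0.802
```

Emit:
send_rows:
  commands:
    - {"delta_pos":[0,0,0],"yaw":0}
    - {"delta_pos":[0,0,0],"yaw":0}
    - {"delta_pos":[0,0,0],"yaw":0}
    - {"delta_pos":[0,0,0],"yaw":0}
    - {"delta_pos":[0,0,0],"yaw":0}
    - {"delta_pos":[0,0,0],"yaw":0}
  grip: 1
  force: 45

```text
t: 27.02
tcp_pos: [0.5573, 0.0795, 0.0924]
tool_rot: [0.675, 0.737, 0.027, -0.005]
force: [1.2, 0.1, -0.3]
finger_gap: 0.138
```

```bash
cat > g.py <<'E'
from h import *
g=[]
for i in range(4): manip.snapshot('top'); g.append(manip.sense()['finger_gap']*85)
print(np.round(g,2),np.mean(g))
E
python3 st.py; python3 g.py
```

```text
27.02 [0.5573 0.0795 0.0924] th 0.0872 z [ 0.0293  0.0469 -0.9985] F [ 1.2  0.1 -0.3] T [-0.1   0.44 -0.07] gap 11.69 q [-0.08  0.63  1.73  0.07  0.75 -0.22]
[11.25 10.93 10.77 11.27] 11.053448132688288
```

Emit:
send_rows:
  commands:
    - {"delta_pos":[0,0,0],"yaw":0}
    - {"delta_pos":[0,0,0],"yaw":0.06}
    - {"delta_pos":[0,0,0],"yaw":0}
  grip: 0.45

```text
t: 27.6
tcp_pos: [0.5576, 0.0796, 0.0924]
tool_rot: [0.652, 0.758, 0.028, -0.005]
force: [-0.3, 0.6, -0.8]
finger_gap: 0.274
```

Emit:
send_rows:
  commands:
    - {"delta_pos":[0,0,0],"yaw":0}
    - {"delta_pos":[0,0,0],"yaw":0}
    - {"delta_pos":[0,0,0],"yaw":0}
    - {"delta_pos":[0,0,0],"yaw":0}
  grip: 1

```text
t: 28.1
tcp_pos: [0.5574, 0.0795, 0.0925]
tool_rot: [0.653, 0.757, 0.027, -0.005]
force: [1.5, 0.4, 0.1]
finger_gap: 0.135
```

```bash
python3 st.py; python3 g.py
```

```text
28.1 [0.5574 0.0795 0.0925] th 0.1467 z [ 0.0274  0.0484 -0.9985] F [1.5 0.4 0.1] T [-0.15  0.46 -0.11] gap 11.48 q [-0.08  0.63  1.73  0.07  0.76 -0.28]
[11.44 11.14 11.55 11.41] 11.385809888676565
```

Emit:
send_rows:
  commands:
    - {"delta_pos":[0,0,0],"yaw":0}
    - {"delta_pos":[0,0,0],"yaw":-0.12}
    - {"delta_pos":[0,0,0],"yaw":0}
  grip: 0.45

```text
t: 28.68
tcp_pos: [0.5577, 0.0796, 0.0924]
tool_rot: [0.698, 0.716, 0.028, -0.003]
force: [-0.2, 0.7, -0.1]
finger_gap: 0.273
```

Emit:
send_rows:
  commands:
    - {"delta_pos":[0,0,0],"yaw":0}
    - {"delta_pos":[0,0,0],"yaw":0}
    - {"delta_pos":[0,0,0],"yaw":0}
    - {"delta_pos":[0,0,0],"yaw":0}
  grip: 1

```text
t: 29.18
tcp_pos: [0.5573, 0.0796, 0.0926]
tool_rot: [0.696, 0.717, 0.028, -0.004]
force: [0.4, -0.5, 0.4]
finger_gap: 0.136
```

```bash
python3 st.py; python3 g.py
```

```text
29.18 [0.5573 0.0796 0.0926] th 0.0284 z [ 0.0329  0.045  -0.9984] F [ 0.4 -0.5  0.4] T [0.02 0.45 0.01] gap 11.55 q [-0.08  0.63  1.73  0.07  0.75 -0.16]
[11.54 11.53 10.86 11.18] 11.276572280738323
```

Emit:
send_rows:
  commands:
    - {"delta_pos":[0,0,0],"yaw":0}
    - {"delta_pos":[0,0,0],"yaw":0.055}
    - {"delta_pos":[0,0,0],"yaw":0}
  grip: 0.45

```text
t: 29.75
tcp_pos: [0.5579, 0.0795, 0.0926]
tool_rot: [0.676, 0.736, 0.028, -0.004]
force: [0.0, -0.7, 0.3]
finger_gap: 0.275
```

Emit:
send_rows:
  commands:
    - {"delta_pos":[0,0,0],"yaw":0}
    - {"delta_pos":[0,0,0],"yaw":0}
    - {"delta_pos":[0,0,0],"yaw":0}
    - {"delta_pos":[0,0,0],"yaw":0}
  grip: 1

```text
t: 30.25
tcp_pos: [0.5574, 0.0795, 0.0927]
tool_rot: [0.677, 0.736, 0.028, -0.004]
force: [-0.8, -0.7, 1.5]
finger_gap: 0.137
```

```bash
python3 st.py; python3 g.py
```

```text
30.25 [0.5574 0.0795 0.0927] th 0.0828 z [ 0.031   0.0464 -0.9984] F [-0.8 -0.7  1.5] T [-0.09  0.6   0.01] gap 11.68 q [-0.08  0.63  1.73  0.07  0.75 -0.22]
[11.37 11.71 11.43 11.03] 11.383014584650356
```

Emit:
send_rows:
  commands:
    - {"delta_pos":[0,0,0],"yaw":-0.07}
    - {"delta_pos":[0,0,0],"yaw":-0.07}
    - {"delta_pos":[0,0,0],"yaw":-0.06}
    - {"delta_pos":[0,0,0],"yaw":0}

```text
t: 30.95
tcp_pos: [0.5571, 0.079, 0.0927]
tool_rot: [0.748, 0.663, 0.027, -0.001]
force: [1.3, -0.5, 0.2]
finger_gap: 0.131
```

```bash
python3 st.py; python3 g.py
```

```text
30.95 [0.5571 0.079  0.0927] th -0.1221 z [ 0.0391  0.0384 -0.9985] F [ 1.3 -0.5  0.2] T [ 0.07  0.56 -0.01] gap 11.14 q [-0.08  0.63  1.74  0.06  0.74 -0.  ]
[11.75 11.19 11.3  10.93] 11.290625532219675
```

Emit:
send_rows:
  commands:
    - {"delta_pos":[0,0,0],"yaw":-0.006}
    - {"delta_pos":[0,0,0],"yaw":0}

```text
t: 31.4
tcp_pos: [0.5571, 0.079, 0.0927]
tool_rot: [0.75, 0.661, 0.027, -0.001]
force: [0.3, -0.6, 1.4]
finger_gap: 0.134
```

Emit:
send_rows:
  commands:
    - {"delta_pos":[0,0,0],"yaw":0}
    - {"delta_pos":[0,0,0],"yaw":0}
    - {"delta_pos":[0,0,3],"yaw":0}
    - {"delta_pos":[0,0,4],"yaw":0}
    - {"delta_pos":[0,-3,4.5],"yaw":0}
    - {"delta_pos":[0,0,0],"yaw":0}
  grip: -0.6

```text
t: 32.15
tcp_pos: [0.5575, 0.0488, 0.2102]
tool_rot: [0.75, 0.661, 0.028, -0.001]
force: [0.4, -0.2, -0.5]
finger_gap: 0.797
```

```bash
python3 st.py
python3 - <<'E'
from h import *
a=manip.snapshot('wrist');cv2.imwrite('pics/w9raw.png',a);a=a.mean(2)
s=manip.sense();T=np.eye(4);T[:3,:3]=R.from_quat(s['tool_rot']).as_matrix();T[:3,3]=s['tcp_pos'];c=manip.get_calibration('wrist')
q=np.linalg.inv(T@c['mount'])@np.array([.555,.0805,.11,1]);u,v=(q[:2]/q[2]*c['fx']+[c['cx'],c['cy']]).astype(int);print(u-16,v-18)
for r in a[v-18:v+22,u-16:u+18]: print(' '.join('%2d'%min(x,99) for x in r))
E
```

```text
32.15 [0.5575 0.0488 0.2102] th -0.1268 z [ 0.0413  0.0379 -0.9984] F [ 0.4 -0.2 -0.5] T [-0.02  0.06 -0.  ] gap 67.75 q [-0.14  0.45  1.65  0.05  1.   -0.04]
287 154
91 86 89 88 90 88 80 77 67 59 52 46 42 45 43 43 44 47 51 61 71 83 91 92 90 87 87 87 88 89 87 88 87 90
90 89 86 89 86 78 68 58 50 44 38 38 38 37 34 36 37 37 40 45 55 63 75 88 89 85 88 87 89 88 87 86 87 89
90 89 88 86 77 67 54 48 43 42 37 34 37 39 35 36 35 32 33 34 41 49 59 73 84 88 87 89 89 88 88 87 87 90
90 88 86 79 65 54 43 45 46 42 39 36 38 37 37 38 36 36 34 34 34 36 46 57 72 83 87 87 88 87 87 87 87 90
91 89 82 68 54 46 46 50 48 40 39 34 37 39 37 35 35 35 37 36 32 36 40 47 57 71 84 89 88 88 88 88 87 88
90 86 76 59 45 46 54 57 50 44 39 36 36 35 37 39 36 38 35 36 33 35 38 40 48 62 80 88 89 88 89 87 86 88
90 82 65 49 42 55 62 55 54 49 41 36 37 35 38 36 37 37 35 34 34 35 43 42 44 55 75 87 90 86 89 86 87 90
90 77 57 42 45 57 62 56 56 52 42 36 38 36 38 36 36 37 36 37 34 35 43 50 43 47 63 81 88 88 87 88 86 89
88 70 49 40 51 61 63 60 60 51 38 37 36 36 35 37 38 37 35 35 34 31 39 50 45 45 55 75 85 89 88 89 88 90
83 64 46 42 54 
[... 2446 characters left out ...]
6 88 86 85 88 88 86 85 84 85 88 89 86 85 86 86 87 90 89 92 89 87 88 88 86 87 89 89 89 90
92 89 88 87 87 87 87 86 86 90 88 86 84 84 88 86 86 86 85 86 88 91 91 91 88 89 87 86 88 86 87 86 84 88
90 89 88 85 86 86 85 86 88 89 87 86 84 86 88 88 87 85 87 87 87 91 93 91 89 88 88 87 87 88 83 71 63 63
89 89 87 86 85 86 86 86 86 89 86 84 84 84 88 88 84 86 86 85 86 92 91 90 89 87 87 89 87 87 83 79 74 72
91 88 88 86 86 86 84 85 86 85 88 86 86 85 87 87 88 85 87 86 89 91 91 92 89 87 88 89 87 86 88 86 86 87
89 89 87 86 87 88 86 87 88 90 88 85 85 86 88 87 86 86 86 84 88 91 92 92 89 88 88 86 88 87 88 86 86 88
89 90 88 87 87 87 85 85 87 88 86 85 84 85 87 87 86 85 83 84 88 88 92 93 89 86 87 87 87 88 88 86 85 86
```

Run:
```python
from fit import *
w=W([.5575,.0488,.2102],-.1268,[.0413,.0379,-.9984])
L=[(9.0,13),(9.1,15),(9.1,17),(9.2,19),(9.2,21),(9.2,23),(9.2,25),(9.4,26.3),(11.5,27),(14.5,27.3),(17,27),(19,26.2),(20.3,25.5),(21.3,24.5),(22.3,23.2),(23,22),(23.7,20.5),(24.2,19),(24.7,17.5)]
fit(w,[(a+287,b+154) for a,b in L],'w9')
```

```text
w9 5 0.91 [0.99 0.14] phi deg 0.1
w9 6 0.95 [1.   0.15] phi deg 0.1
w9 6.5 0.96 [1.01 0.15] phi deg 0.0
w9 7 0.97 [1.01 0.15] phi deg 0.2
```

Emit:
send_rows:
  commands:
    - {"delta_pos":[-0.3,-4,0],"yaw":-0.17}
    - {"delta_pos":[-0.3,-4,0],"yaw":-0.17}
    - {"delta_pos":[-0.3,-4,0],"yaw":-0.17}
    - {"delta_pos":[-0.3,-4,0],"yaw":-0.17}
    - {"delta_pos":[-0.3,-3,-1.5],"yaw":-0.17}
    - {"delta_pos":[-0.3,0,-2],"yaw":-0.17}
    - {"delta_pos":[0,0,-2],"yaw":-0.17}
    - {"delta_pos":[0,0,-2],"yaw":-0.17}
    - {"delta_pos":[0,0,-2],"yaw":-0.17}
    - {"delta_pos":[0,0,0],"yaw":0}

```text
t: 33.45
tcp_pos: [0.5267, -0.1358, 0.0948]
tool_rot: [0.998, -0.065, 0.013, 0.006]
force: [0.0, 0.4, -0.5]
finger_gap: 0.799
```

```bash
python3 st.py
```

```text
33.45 [ 0.5267 -0.1358  0.0948] th -1.701 z [ 0.0256 -0.0141 -0.9996] F [ 0.   0.4 -0.5] T [ 0.05  0.02 -0.05] gap 67.95 q [-0.46  0.61  1.77 -0.    0.73  1.25]
```

The spindle now fits at 0.1°, which is square. Next I'll re-grip the pulley.

Emit:
send_rows:
  commands:
    - {"delta_pos":[1.2,-1.16,0],"yaw":0.005}
    - {"delta_pos":[0,0,-2],"yaw":0}
    - {"delta_pos":[0,0,-1.8],"yaw":0}
    - {"delta_pos":[0,0,-1.2],"yaw":0}
    - {"delta_pos":[0,0,0],"yaw":0}

```text
t: 34.08
tcp_pos: [0.5453, -0.1512, 0.0459]
tool_rot: [0.998, -0.057, 0.018, 0.008]
force: [-0.4, -0.1, 0.1]
finger_gap: 0.803
```

```bash
python3 st.py
```

```text
34.08 [ 0.5453 -0.1512  0.0459] th -1.6858 z [ 0.0349 -0.0182 -0.9992] F [-0.4 -0.1  0.1] T [0.02 0.03 0.01] gap 68.28 q [-0.47  0.71  1.75 -0.    0.64  1.22]
```

Emit:
send_rows:
  commands:
    - {"delta_pos":[-0.65,0.38,-1],"yaw":-0.01}
    - {"delta_pos":[0,0,-1],"yaw":0}
    - {"delta_pos":[0,0,-0.4],"yaw":0}
    - {"delta_pos":[0,0,0],"yaw":0}

```text
t: 34.58
tcp_pos: [0.5392, -0.1476, 0.0216]
tool_rot: [0.998, -0.062, 0.019, 0.009]
force: [0.1, 0.2, -0.4]
finger_gap: 0.803
```

```bash
python3 st.py
```

```text
34.58 [ 0.5392 -0.1476  0.0216] th -1.6955 z [ 0.0368 -0.0196 -0.9991] F [ 0.1  0.2 -0.4] T [-0.03 -0.03 -0.01] gap 68.25 q [-0.47  0.75  1.77 -0.    0.58  1.23]
```

Emit:
send_rows:
  commands:
    - {"delta_pos":[0,0,-0.25],"yaw":0}
    - {"delta_pos":[0,0,0],"yaw":0}

```text
t: 34.83
tcp_pos: [0.5396, -0.1478, 0.0193]
tool_rot: [0.998, -0.062, 0.019, 0.009]
force: [0.3, -0.2, -0.4]
finger_gap: 0.8
```

Emit:
send_rows:
  commands:
    - {"delta_pos":[0,0,0],"yaw":0}
    - {"delta_pos":[0,0,0],"yaw":0}
    - {"delta_pos":[0,0,0],"yaw":0}
    - {"delta_pos":[0,0,0],"yaw":0}
    - {"delta_pos":[0,0,0],"yaw":0}
  grip: 1
  force: 45

```text
t: 35.45
tcp_pos: [0.5399, -0.1479, 0.0199]
tool_rot: [0.998, -0.062, 0.02, 0.009]
force: [-0.3, 0.1, -0.1]
finger_gap: 0.335
```

```bash
python3 st.py
```

```text
35.45 [ 0.5399 -0.1479  0.0199] th -1.6955 z [ 0.0387 -0.0204 -0.999 ] F [-0.3  0.1 -0.1] T [0.05 0.02 0.02] gap 28.49 q [-0.47  0.76  1.77 -0.    0.57  1.23]
```

Emit:
send_rows:
  commands:
    - {"delta_pos":[0,0,2],"yaw":0}
    - {"delta_pos":[0,0,4],"yaw":0}
    - {"delta_pos":[0,0,4.5],"yaw":0}
    - {"delta_pos":[0.3,3,3.5],"yaw":0}
    - {"delta_pos":[0.4,5,0],"yaw":0}
    - {"delta_pos":[0.4,5,0],"yaw":0}
    - {"delta_pos":[0.3,4.5,0],"yaw":0}
    - {"delta_pos":[0.2,3,0],"yaw":0}
    - {"delta_pos":[0,1,0],"yaw":0}
    - {"delta_pos":[0,0,0],"yaw":0}

```text
t: 36.7
tcp_pos: [0.5533, 0.0726, 0.1612]
tool_rot: [0.998, -0.063, 0.018, 0.008]
force: [0.2, -0.3, -1.8]
finger_gap: 0.339
```

```bash
python3 st.py
```

```text
36.7 [0.5533 0.0726 0.1612] th -1.698 z [ 0.0346 -0.0191 -0.9992] F [ 0.2 -0.3 -1.8] T [ 0.06 -0.01  0.05] gap 28.84 q [-0.06  0.52  1.69 -0.02  0.89  1.65]
```

Emit:
send_rows:
  commands:
    - {"delta_pos":[0.22,0.78,0],"yaw":-0.002}
    - {"delta_pos":[0,0,0],"yaw":0}
    - {"delta_pos":[0,0,0],"yaw":0}

```text
t: 37.08
tcp_pos: [0.5558, 0.078, 0.1608]
tool_rot: [0.998, -0.066, 0.018, 0.009]
force: [0.8, -0.4, -1.6]
finger_gap: 0.33
```

```bash
python3 st.py
```

```text
37.08 [0.5558 0.078  0.1608] th -1.7036 z [ 0.0338 -0.02   -0.9992] F [ 0.8 -0.4 -1.6] T [-0.01  0.06 -0.  ] gap 28.02 q [-0.05  0.53  1.69 -0.02  0.9   1.67]
```

Emit:
send_rows:
  commands:
    - {"delta_pos":[-0.02,0.25,-0.5],"yaw":0.004}
    - {"delta_pos":[0,0,-0.4],"yaw":0}
    - {"delta_pos":[0,0,-0.3],"yaw":0}
    - {"delta_pos":[0,0,0],"yaw":0}

```text
t: 37.58
tcp_pos: [0.5555, 0.0797, 0.1477]
tool_rot: [0.998, -0.065, 0.017, 0.009]
force: [-0.1, -0.3, -1.3]
finger_gap: 0.333
```

```bash
python3 st.py
```

```text
37.58 [0.5555 0.0797 0.1477] th -1.7008 z [ 0.0332 -0.02   -0.9992] F [-0.1 -0.3 -1.3] T [ 0.    0.04 -0.  ] gap 28.32 q [-0.05  0.55  1.7  -0.02  0.87  1.67]
```

Bottom is at 0.128. I'll nudge y by 0.07 cm and descend.

Emit:
send_rows:
  commands:
    - {"delta_pos":[0,0.07,-0.3],"yaw":0}
    - {"delta_pos":[0,0,-0.4],"yaw":0}
    - {"delta_pos":[0,0,-0.4],"yaw":0}
    - {"delta_pos":[0,0,-0.4],"yaw":0}
    - {"delta_pos":[0,0,0],"yaw":0}

```text
t: 38.2
tcp_pos: [0.5557, 0.0805, 0.1317]
tool_rot: [0.998, -0.065, 0.017, 0.009]
force: [0.2, -0.3, -1.1]
finger_gap: 0.334
```

```bash
python3 st.py
```

```text
38.2 [0.5557 0.0805 0.1317] th -1.7007 z [ 0.0337 -0.02   -0.9992] F [ 0.2 -0.3 -1.1] T [0.03 0.03 0.03] gap 28.42 q [-0.05  0.57  1.71 -0.03  0.83  1.67]
```

Emit:
send_rows:
  commands:
    - {"delta_pos":[0,0,-0.5],"yaw":0}
    - {"delta_pos":[0,0,-0.5],"yaw":0}
    - {"delta_pos":[0,0,-0.4],"yaw":0}
    - {"delta_pos":[0,0,-0.4],"yaw":0}
    - {"delta_pos":[0,0,-0.4],"yaw":0}
    - {"delta_pos":[0,0,-0.4],"yaw":0}
    - {"delta_pos":[0,0,-0.3],"yaw":0}
    - {"delta_pos":[0,0,0],"yaw":0}

```text
t: 39.2
tcp_pos: [0.5557, 0.0805, 0.1005]
tool_rot: [0.998, -0.065, 0.017, 0.009]
force: [1.2, -0.6, -1.8]
finger_gap: 0.334
```

```bash
python3 st.py
```

```text
39.2 [0.5557 0.0805 0.1005] th -1.7006 z [ 0.0335 -0.0201 -0.9992] F [ 1.2 -0.6 -1.8] T [-0.02 -0.01  0.01] gap 28.41 q [-0.05  0.62  1.73 -0.03  0.76  1.67]
```

Emit:
send_rows:
  commands:
    - {"delta_pos":[0,0,-0.2],"yaw":0}
    - {"delta_pos":[0,0,-0.1],"yaw":0}
    - {"delta_pos":[0,0,-0.15],"yaw":0}

```text
t: 39.58
tcp_pos: [0.5561, 0.0804, 0.0978]
tool_rot: [0.998, -0.065, 0.018, 0.009]
force: [-4.2, -0.8, 14.6]
finger_gap: 0.333
```

```bash
python3 st.py;  python3 - <<'E'
from h import *
a=manip.snapshot('wrist');cv2.imwrite('pics/w10raw.png',a);g=a.mean(2)
for i in range(3): manip.snapshot('wrist');s=manip.sense();print(s['tcp_pos'].round(4),s['force'].round(1))
red=(a[...,2].astype(int)-a[...,1]>40);red[:250]=0;red[:,:280]=0;red[:,350:]=0
y,x=np.nonzero(red);print(len(x),[(r,x[y==r].mean().round(1)) for r in np.unique(y)])
for r in g[252:302,290:340]: print(' '.join('%2d'%min(v,99) for v in r))
E
```

```text
39.58 [0.5561 0.0804 0.0978] th -1.7005 z [ 0.0346 -0.0203 -0.9992] F [-4.2 -0.8 14.6] T [ 0.05  0.62 -0.01] gap 28.33 q [-0.05  0.62  1.73 -0.03  0.75  1.67]
[0.556  0.0804 0.0978] [-3.4 -0.4  9.9]
[0.556  0.0805 0.0978] [-3.2  0.4  8.2]
[0.556  0.0804 0.0978] [-2.9 -0.   8.5]
33 [(np.int64(292), np.float64(313.5)), (np.int64(293), np.float64(314.0)), (np.int64(294), np.float64(314.0)), (np.int64(295), np.float64(314.0)), (np.int64(296), np.float64(314.0)), (np.int64(297), np.float64(314.0)), (np.int64(298), np.float64(313.5)), (np.int64(299), np.float64(313.5)), (np.int64(300), np.float64(313.5)), (np.int64(301), np.float64(313.5)), (np.int64(302), np.float64(313.5)), (np.int64(303), np.float64(313.0)), (np.int64(304), np.float64(313.0))]
40 42 42 40 43 49 59 64 66 67 70 69 70 73 72 72 73 72 72 73 70 73 72 72 71 72 73 72 74 72 72 72 73 72 70 74 71 70 68 67 68 66 61 54 42 40 40 39 40 41
40 41 41 44 50 61 65 68 68 70 72 72 71 72 72 73 72 72 71 73 72 72 73 71 70 72 73 71 73 73 70 73 72 71 72 73 73 73 73 69 69 65 67 64 57 46 42 40 39 41
40 43 48 56 64 66 66 68 70 73 72 71 73 73 71 72 7
[... 6450 characters left out ...]
2 72 70 71 72 72 67 50 37 58 70 71 73 71 71 72 71 72 70 70 68 67 65 71 99 99 99 99 99 99 99 99 99 99
99 99 99 99 99 99 99 99 99 99 74 64 65 67 70 71 72 73 69 72 72 70 65 51 37 64 73 72 70 71 71 70 70 68 67 68 67 65 98 99 99 99 99 99 99 99 99 99 99 99
99 99 99 99 99 99 99 99 99 99 99 99 74 69 65 63 65 67 70 69 71 70 65 48 40 65 70 70 68 69 70 67 65 67 64 69 96 99 99 99 99 99 99 99 99 99 99 99 99 99
99 99 99 99 99 99 99 99 99 99 99 99 99 99 99 76 62 68 65 66 65 69 64 45 36 63 69 67 69 67 62 66 72 95 99 99 99 99 99 99 99 99 99 99 99 99 99 99 99 99
99 99 99 99 99 99 99 99 99 99 99 99 99 99 99 99 99 99 99 94 88 90 69 43 33 63 83 87 99 99 99 99 99 99 99 99 99 99 99 99 99 99 99 99 99 99 99 99 99 99
```

```bash
python3 -c "
from h import *
manip.sign_off();print(manip.sense()['t'])"; python3 st.py
```

```text
the job is handed in; nothing more can be done
the job is handed in; nothing more can be done
the job is handed in; nothing more can be done
```

The job is handed in. The bar is seated on the standoffs, the spindle's flat faces the front, and the pulley is home on the bar with the gripper still holding the hub and pressing down.

**What I did**
- I laid the bar over the dowels and spindle, pressed it to a hard stop at the expected height, and let it go.
- The first spindle turn was not square. After the pulley was on, the camera showed the flat about 11° off. The grip reading agreed once I allowed for it running about 1.7 mm low.
- I took the pulley off, stood it on the bench and pinched the bare spindle again at several angles. I turned it to the front and refitted the pulley.

**Last checks**
- **Time:** about 40 s of the 64 s.
- **Bar:** both dowels and the spindle showed through its holes after I let it go. I did not look at the dowels again at the end.
- **Spindle:** a fit to the wrist image before refitting the pulley gave about 0°. In the final image the flat's edge still slopes 3 to 6°, so those two checks disagree slightly.
- **Pinch reading:** the later pinches read about 11.1–11.4 mm, close to a square flat after the 1.7 mm correction. They differed little between angles, so they don't fix the angle to better than a few degrees.
- **Pulley:** it stopped within 0.1 mm of the expected seated height, and the red tick points to the front within about 2°.
- **Hold:** the hub was still gripped at 45 N, pressing down at about 8.5 N.

The arm did not go near the spool, the bottle, the hex key or the pink look-alike.

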